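Top up the ring tray from the capped spindles

TASK

Fill every empty cell of the tray with one ring, laid flat, taken from the top down off the two capped spindles; leave the rings already in the tray where they are, and leave spare rings on their spindles. To open a spindle use the puller, never your fingers: hook it under the snug cap, draw the cap straight up and off, stand it upright on the cork pad and slide the puller off it. Open a second spindle the same way if the first runs out. Finish with the puller standing on the pad, clear of the caps, and nothing else on the counter disturbed.

Things in the scene. Friction and masses are not known exactly. Their poses are not given: they have to be found in the camera images.
- spindle_a: fixed steel spindle, the nearer of two alike: foot disc 90 mm across, 12 mm high; upright post 27 mm thick up to 72 mm above the table, then 22 mm, ending at 98 mm. Three rings are threaded on the post and a snug cap closes it. Origin under the foot's centre, z up the post.
- cap_a: black mushroom cap on spindle_a, 70 g: head 66 mm wide, 12 mm thick, on a hollow skirt 38 mm wide, 30 mm long. Origin under the skirt's centre (head's underside at +30, top at +42). At first the skirt stands on the top ring, origin 78 mm up, 30 mm gap below the head. Sprung balls hold it: pull about 8 to 15 N straight up; loose after 12 mm, off the post after 20. Stands alone on its skirt.
- spindle_b: fixed steel spindle, the farther of two alike: foot disc 90 mm across, 12 mm high; upright post 27 mm thick up to 72 mm above the table, then 22 mm, ending at 98 mm. Three rings are threaded on the post and a snug cap closes it. Origin under the foot's centre, z up the post.
- cap_b: black mushroom cap on spindle_b, 70 g: head 66 mm wide, 12 mm thick, on a hollow skirt 38 mm wide, 30 mm long. Origin under the skirt's centre (head's underside at +30, top at +42). At first the skirt stands on the top ring, origin 78 mm up, 30 mm gap below the head. Sprung balls hold it: pull about 8 to 15 N straight up; loose after 12 mm, off the post after 20. Stands alone on its skirt.
- puller: gate that stands on 2 steel toes, 60x84x110 mm (x,y,z), open to +x and -x. Toes along x: 60 long, 6 thick, 48 between them, with stops 4 high at both ends (54 between) that keep a lifted cap's head from sliding out. Legs 72 apart inside, crossbar from z 51 to 59. Wooden grip on top: 16 thick in x, 40 wide in y, z 59 to 110. 0.25 kg. Origin under the centre, level with the toes' undersides.
- pad: fixed cork pad, 300 mm along its x, 170 mm along its y, 3 mm thick, on which the puller stands at the start; origin at the centre of its underside
- tray: fixed shallow wooden tray, 200 mm along its x, 292 along its y, with six square cells 76 mm wide, ribs 16 mm wide between; cell centres at x -46 or +46 mm and y -92, 0 or +92 mm; cell floors 4 mm and rib tops 12 mm above the table. Origin under its centre.
- ring0: plain steel ring, 56 mm outside diameter, 33 mm hole, 22 mm high, 0.25 kg; origin at the centre of its underside, z up its axis; starts on spindle_a, number 1 from the bottom (underside 12 mm above the table)
- ring1: plain steel ring, 56 mm outside diameter, 33 mm hole, 22 mm high, 0.25 kg; origin at the centre of its underside, z up its axis; starts on spindle_a, number 2 from the bottom (underside 34 mm above the table)
- ring2: plain steel ring, 56 mm outside diameter, 33 mm hole, 22 mm high, 0.25 kg; origin at the centre of its underside, z up its axis; starts on spindle_a, number 3 from the bottom (underside 56 mm above the table)
- ring3: plain steel ring, 56 mm outside diameter, 33 mm hole, 22 mm high, 0.25 kg; origin at the centre of its underside, z up its axis; starts on spindle_b, number 1 from the bottom (underside 12 mm above the table)
- ring4: plain steel ring, 56 mm outside diameter, 33 mm hole, 22 mm high, 0.25 kg; origin at the centre of its underside, z up its axis; starts on spindle_b, number 2 from the bottom (underside 34 mm above the table)
- ring5: plain steel ring, 56 mm outside diameter, 33 mm hole, 22 mm high, 0.25 kg; origin at the centre of its underside, z up its axis; starts on spindle_b, number 3 from the bottom (underside 56 mm above the table)
- stock0: plain steel ring, 56 mm outside diameter, 33 mm hole, 22 mm high, 0.25 kg; origin at the centre of its underside, z up its axis; if present, it already lies in the cell at (-46, -92) mm of the tray
- stock1: plain steel ring, 56 mm outside diameter, 33 mm hole, 22 mm high, 0.25 kg; origin at the centre of its underside, z up its axis; if present, it already lies in the cell at (-46, 0) mm of the tray
- stock2: plain steel ring, 56 mm outside diameter, 33 mm hole, 22 mm high, 0.25 kg; origin at the centre of its underside, z up its axis; if present, it already lies in the cell at (-46, 92) mm of the tray
- stock3: plain steel ring, 56 mm outside diameter, 33 mm hole, 22 mm high, 0.25 kg; origin at the centre of its underside, z up its axis; if present, it already lies in the cell at (46, -92) mm of the tray
- stock4: plain steel ring, 56 mm outside diameter, 33 mm hole, 22 mm high, 0.25 kg; origin at the centre of its underside, z up its axis; if present, it already lies in the cell at (46, 0) mm of the tray
- stock5: plain steel ring, 56 mm outside diameter, 33 mm hole, 22 mm high, 0.25 kg; origin at the centre of its underside, z up its axis; if present, it already lies in the cell at (46, 92) mm of the tray
- micrometer_box: shut wooden case 90 x 150 x 30 mm, bystander; origin under its centre
- caliper: steel caliper about 60 x 210 x 10 mm lying flat, bystander; origin under its centre
Mind the look-alikes: they are no part of the job. Leave any yellow look-alike of the ring0 alone.

How it is judged:
By the outcome, as a careful person would: the job done as asked, in the order asked, and still so for the second after the job is handed in, with the robot touching nothing.
Of stock0, stock1, stock2, stock3, stock4, stock5 only 1 to 3 are there at a start; the rules pass over those that are not, and their reading is None.
At some moment in a run one of puller may be knocked a few centimetres aside while the robot is not near it.
Once in a run the grip may slacken for a moment while it holds something.
It also fails if it takes over 210 s, if anything falls off the work surface, if the arm or the gripper's body presses on something with over 40 N, if the wrist force passes 120 N, or if a joint passes its speed limit or range.

ROBOT

A 6-joint arm with a two-finger parallel gripper is mounted at the origin on the work surface. World frame = base frame: x ahead of the robot, y to its left, z up, the work surface at z = 0. Lengths are in mm, angles in rad, forces in N, time in s.
With the tool pointing down it reaches from about 350 to 800 mm from the base axis. Payload 7.3 kg.
Tool frame: the origin (TCP) lies at the very end of the fingers, on their centre line; the grasp point (between the pads) lies 19 mm behind it; z points along the fingers, x is the direction in which the jaws open and shut, and the axes are right-handed (so a half turn about z gives the same grasp; the last joint's range is limited). The gripper opens to 85 mm and grips with 20 to 120 N. Pads are 22 mm wide; open, the fingers measure 114 mm over their backs; the gripper's body (76 mm by 85 mm) begins 54 mm behind the grasp point. The pads swing forward as they close: fully open they stand 13 mm farther back than shut.
Start: joints at [-1.305, 0.342, 1.524, -0, 1.275, -0.146], TCP at [210.16, -481.121, 231.322] pointing down, gripper open.
Joint ranges: [-2.53, 2.53], [-0.77, 2.02], [0.04, 2.7], [-1, 4.14], [0.28, 2.66], [-3.11, 3.11]. Speed limits (rad/s): [2.57, 2.57, 3.14, 3.14, 3.14, 3.14].

INTERFACE

Orientations are given as a unit quaternion [x, y, z, w].
In Python, from station import robot, cams gives the robot as it stands.
- The arm moves only by the tool carry_out, never from a script. Its argument "moves" is a list of rows, each a list of 6 numbers: the shift along the tool's x, y, z in m, then the turn, a rotation vector about the tool's x, y, z in rad. A call has 1 to 12 rows; each row is the pose to reach, as a shift and turn from the pose commanded when the call began, along the tool's axes at that moment; what a row does not reach only later rows make up. A row lasts 1/10 s, in which the tool goes at most 50 mm and 8.59 degrees, less where a joint would pass 70% of its speed; a pose out of reach is approached as far as the arm can. A call with a gripper value outside its range is refused whole. "jaw" is the finger opening in m, from 0 to 0.0854, set as the call begins (left out, the last holds). The fingers move at their own pace and stop on an object; "force" is the grip in N (left out, the last holds). Time passes only in rows, so rows that repeat a pose let the fingers close. It gives the time, the measured TCP pose, the force and the opening at its end, in the units of the state.
- robot.get_state(): the state, without advancing time (a new reading comes with each control period).
- cams.get_image(name): name is "scene" or "side" or "wrist"; returns (picture, depth): 384x512x3 uint8, blue, green, red; 384x512 float32, mm along the optical axis (not along the pixel's ray), 0 where there is no reading.
- cams.calibration(name): a dict with "fx", "fy", "cx", "cy" (pixels), "R" (3x3) and "t" (3): a world point X has camera coordinates R X + t. Camera axes: x right, y down, z forward; pixel columns grow to the right and rows downward; lengths in mm; the calibration is good to about 2 mm. A picture is of the moment at which its call begins: read the wrist's pose just before it. calibration takes no time and is no camera call; for the wrist camera it gives the pose at the moment of the call.
- robot.sign_off(): hands the job in, once; it reports no verdict.
The state is a dict: "clock": time; "q": joint angles; "joint_vel": joint speeds; "joint_efforts": joint torques, N m; "ee_pos": TCP position; "orientation": TCP orientation; "ft_force": force on the tool from outside, world axes, zero at the start; "torque": the same for the moment, N m; "opening": finger opening in mm.
Only numpy, scipy, OpenCV 4.12 (cv2) and the standard library are available. Lean on these libraries where they do the work, as an engineer would, in place of code of your own. Each camera call takes 0.05 s, during which the arm holds its last target.

## Working session

There is one attempt and no reset: what is moved stays moved. The work goes in short steps, Python scripts to look and compute and a tool call to move; the robot and the scene stay as the last step left them, time stands still between calls to the robot, and variables do not carry over. Pictures are saved under pics/ and viewed, and the job is handed in when it is done.

Besides the shell and the picture viewer there is one more tool, called after ">>>" as a command line: name --pt "numbers of a row" for each row, then --argument value for the rest. carry_out: Moves the arm, as the interface text tells. Its arguments: {"type":"object","properties":{"moves":{"type":"array","items":{"type":"array","items":{"type":"number"}}},"jaw":{"type":"number"},"force":{"type":"number"}},"required":["moves"]}

```bash
ls; mkdir -p pics; python3 - <<'E'
from station import robot, cams
import cv2,numpy as np
print(robot.get_state())
for n in ["scene","side","wrist"]:
    c=cams.calibration(n);print(n,{k:np.round(np.array(v),3).tolist() for k,v in c.items()})
    im,d=cams.get_image(n);cv2.imwrite(f"pics/{n}0.png",im);np.save(f"pics/{n}0.npy",d)
E
```

```text
pics
{'clock': 0.0, 'q': array([-1.30500671e+00,  3.42718283e-01,  1.52503701e+00, -4.94764853e-06,
        1.27540754e+00, -1.45995268e-01]), 'joint_vel': array([ 7.60657165e-04,  8.13062216e-05,  2.42883608e-03,  1.95889495e-04,
        1.63928875e-05, -1.00210204e-03]), 'joint_efforts': array([-3.69443433e-04, -4.33678401e+01, -2.46006829e+01, -2.44549283e-04,
        7.76233734e-03,  1.17225287e-05]), 'ee_pos': array([ 210.04065644, -480.70220551,  230.6212922 ]), 'orientation': array([ 8.36733562e-01, -5.47609650e-01, -5.88948776e-04, -5.19145376e-04]), 'ft_force': array([-0.07132188, -0.49380992,  0.3176959 ]), 'torque': array([0.00589368, 0.02647064, 0.05272978]), 'opening': 85.53375891014673}
scene {'fx': 456.016, 'fy': 456.016, 'cx': 258.709, 'cy': 196.432, 'R': [[-0.881, 0.473, -0.003], [0.256, 0.471, -0.844], [-0.397, -0.744, -0.536]], 't': [473.52, -81.746, 1290.637]}
side {'fx': 385.365, 'fy': 385.365, 'cx': 258.374, 'cy': 189.478, 'R': [[0.986, -0.169, -0.002], [-0.123, -0.714, -0.689], [0.115, 0.68, -0.724]], 't': [-546.871, 141.582, 890.156]}
wrist {'fx': 300.161, 'fy': 300.161, 'cx': 255.169, 'cy': 192.784, 'R': [[0.399, -0.917, -0.001], [-0.883, -0.385, 0.271], [-0.248, -0.107, -0.963]], 't': [-524.507, -33.505, 379.231]}
```

View pics/scene0.png

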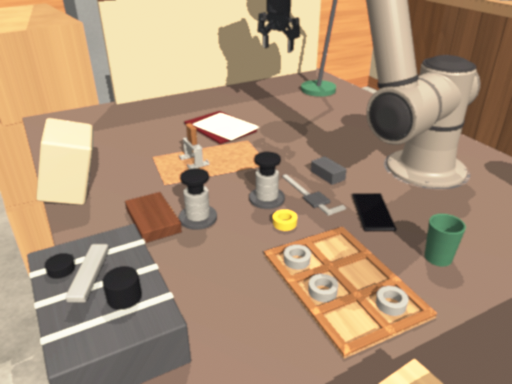

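View pics/side0.png

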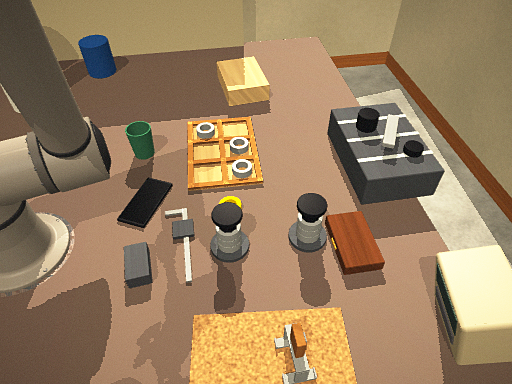

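View pics/wrist0.png

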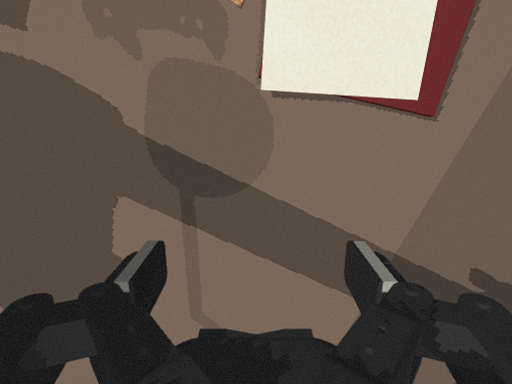

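```bash
cat > h.py <<'E'
from station import robot, cams
import cv2,numpy as np
from scipy.spatial.transform import Rotation as Ro
def cal(n):
    c=cams.calibration(n);return {k:np.array(v,float) for k,v in c.items()}
def shot(n,name):
    c=cal(n);im,d=cams.get_image(n);cv2.imwrite(f"pics/{name}.png",im);return im,d,c
def pts(d,c):
    v,u=np.indices(d.shape);z=d
    P=np.stack([(u-c['cx'])/c['fx']*z,(v-c['cy'])/c['fy']*z,z],-1)
    W=(P-c['t'])@c['R'];W[d<=0]=np.nan;return W
def ray(uv,zp,c):
    uv=np.atleast_2d(np.array(uv,float));r=np.c_[(uv[:,0]-c['cx'])/c['fx'],(uv[:,1]-c['cy'])/c['fy'],np.ones(len(uv))]@c['R']
    o=-c['R'].T@c['t'];return o+r*((zp-o[2])/r[:,2])[:,None]
def proj(X,c):
    p=np.atleast_2d(X)@c['R'].T+c['t'];return np.c_[p[:,0]/p[:,2]*c['fx']+c['cx'],p[:,1]/p[:,2]*c['fy']+c['cy']]
def state():
    s=robot.get_state();R=Ro.from_quat(s['orientation']).as_matrix()
    print('t',round(s['clock'],2),'p',np.round(s['ee_pos'],1),'x',np.round(R[:,0],4),'z',np.round(R[:,2],4),'F',np.round(s['ft_force'],1),'op',round(s['opening'],1),'q',np.round(s['q'],2))
    return s,R
E
python3 - <<'E'
from h import *
for n in ["scene","side"]:
    c=cal(n);im=cv2.imread(f"pics/{n}0.png");d=np.load(f"pics/{n}0.npy");W=pts(d,c)
    print(n,'cam',-c['R'].T@c['t'])
    # cap tops: points 116<z<124
    m=(np.abs(W[...,2]-120)<5)&(im.max(2)<60)&(W[...,0]>200)
    k,l,st,ce=cv2.connectedComponentsWithStats(m.astype('uint8'))
    for i in range(1,k):
        if st[i,4]>80:
            q=W[l==i];print('blk120',ce[i].round(),st[i,4],q.mean(0).round(1),q.min(0).round(),q.max(0).round())
    hsv=cv2.cvtColor(im,cv2.COLOR_BGR2HSV)
    for lo,hi,nm in [(95,116,'grip'),(52,63,'bar'),(20,33,'ringh'),(9,17,'trayrib')]:
        m=(W[...,2]>lo)&(W[...,2]<hi)&(W[...,0]>150)&(W[...,0]<900)
        k,l,st,ce=cv2.connectedComponentsWithStats(m.astype('uint8'))
        for i in range(1,k):
            if st[i,4]>25:
                q=W[l==i];print(nm,ce[i].round(),st[i,4],np.median(q,0).round(1),q.min(0).round(),q.max(0).round(),im[l==i].mean(0).round())
E
```

```text
scene cam [951.18641355 775.56942482 624.8066304 ]
blk120 [267. 159.] 272 [481.8 -60.2 120.4] [450. -96. 115.] [511. -32. 124.]
blk120 [194. 177.] 321 [664.8 -63.4 120.8] [636. -98. 115.] [693. -36. 124.]
blk120 [124. 294.] 166 [893.5 223.5 119.9] [866. 207. 115.] [918. 231. 125.]
grip [95. 41.] 85 [  598.9 -1475.7   106.4] [  561. -1492.    96.] [  640. -1461.   116.] [153. 162. 167.]
grip [172.  68.] 708 [ 428.7 -915.   105.3] [ 151. -946.   95.] [ 654. -902.  116.] [176. 221. 237.]
grip [60. 66.] 322 [  797.7 -1149.2   105.7] [  683. -1172.    95.] [  900. -1128.   116.] [121. 182. 235.]
grip [191. 129.] 92 [ 570.8 -331.3  109.3] [ 559. -363.   95.] [ 576. -319.  116.] [ 71. 112. 170.]
grip [ 80. 167.] 160 [ 877.  -258.8  105.6] [ 851. -274.   95.] [ 900. -251.  116.] [178. 223. 240.]
grip [266. 167.] 94 [490.8 -50.  111.2] [453. -83.  95.] [511. -36. 116.] [39. 43. 50.]
grip [195. 185.] 101 [668.7 -53.8 111.5] [635. -75.  95.] [695. -37. 116.] [42. 44. 50.]
grip [132. 299.] 213 [884.1 227.2 105.5] [864. 207.  95.] [900. 231. 116.] [41. 41. 42.]
bar [97. 52.] 37 [  597.1 -1472.7  
[... 8887 characters left out ...]
 [230. 249.] 481 [472.4 -90.2  12.6] [ 430. -114.    9.] [519. -38.  17.] [88. 94. 95.]
trayrib [357. 267.] 98 [ 736.8 -187.9   13.6] [ 710. -191.    9.] [ 800. -129.   17.] [20. 36. 69.]
trayrib [141. 282.] 57 [ 277.9 -139.5   12.9] [ 251. -142.    9.] [ 299. -120.   17.] [50. 51. 53.]
trayrib [281. 342.] 86 [ 545.  -312.8   10.3] [ 533. -321.    9.] [ 558. -303.   16.] [180. 200. 204.]
trayrib [463. 363.] 34 [ 863.  -407.8   13.9] [ 852. -411.    9.] [ 879. -399.   17.] [ 88. 129. 150.]
trayrib [312. 374.] 52 [ 590.3 -380.3   10.8] [ 579. -386.    9.] [ 594. -368.   15.] [186. 208. 215.]
trayrib [290. 378.] 107 [ 546.1 -379.2   10.5] [ 534. -387.    9.] [ 574. -369.   17.] [149. 168. 172.]
```

```bash
cat >> h.py <<'E'
def target(p,xdir,tilt=None,zdir=(0,0,-1)):
    """print tool-frame shift & rotvec from the present pose to TCP p with tool x along xdir, z along zdir"""
    s,R=state();z=np.array(zdir,float);z/=np.linalg.norm(z);x=np.array(xdir,float);x-=z*(x@z);x/=np.linalg.norm(x)
    if x@R[:,0]<0 and tilt!='keep': x=-x
    T=np.c_[x,np.cross(z,x),z]
    d=R.T@(np.array(p,float)-s['ee_pos']);rv=Ro.from_matrix(R.T@T).as_rotvec()
    print('shift m',np.round(d/1000,4),'rot',np.round(rv,4),'|d|',np.linalg.norm(d).round(),'deg',np.degrees(np.linalg.norm(rv)).round(1))
E
python3 - <<'E'
from h import *
s,R=state();c=cal('wrist');o=-c['R'].T@c['t']
print('cam in tool',R.T@(o-s['ee_pos']),'fwd in tool',R.T@c['R'][2], 'right in tool',R.T@c['R'][0])
target((470,-343,300),(0,1,0))
E
```

```text
t 0.15 p [ 210.1 -480.8  230.8] x [ 0.4003 -0.9164 -0.0011] z [-3.0e-04  1.1e-03 -1.0e+00] F [ 0.  -0.2  0.2] op 85.7 q [-1.3   0.34  1.52 -0.    1.28 -0.15]
cam in tool [ 9.25667654e-02 -6.97754693e+01 -1.42921356e+02] fwd in tool [1.03133441e-04 2.70745569e-01 9.62650937e-01] right in tool [ 9.99999439e-01  9.86778724e-04 -3.84666275e-04]
t 0.15 p [ 210.1 -480.8  230.8] x [ 0.4003 -0.9164 -0.0011] z [-3.0e-04  1.1e-03 -1.0e+00] F [ 0.  -0.2  0.2] op 85.7 q [-1.3   0.34  1.52 -0.    1.28 -0.15]
shift m [-0.0223 -0.2934 -0.0691] rot [1.000e-04 1.100e-03 4.118e-01] |d| 302.0 deg 23.6
```

```bash
python3 - <<'E'
from h import *
target((500,-343,260),(0,1,0))
E
```

```text
t 0.15 p [ 210.1 -480.8  230.8] x [ 0.4003 -0.9164 -0.0011] z [-3.0e-04  1.1e-03 -1.0e+00] F [ 0.  -0.2  0.2] op 85.7 q [-1.3   0.34  1.52 -0.    1.28 -0.15]
shift m [-0.0103 -0.3208 -0.0291] rot [1.000e-04 1.100e-03 4.118e-01] |d| 322.0 deg 23.6
```

>>> carry_out --pt "-0.01 -0.321 -0.029 0 0.001 0.412" --pt "-0.01 -0.321 -0.029 0 0.001 0.412" --pt "-0.01 -0.321 -0.029 0 0.001 0.412" --pt "-0.01 -0.321 -0.029 0 0.001 0.412" --pt "-0.01 -0.321 -0.029 0 0.001 0.412" --pt "-0.01 -0.321 -0.029 0 0.001 0.412" --pt "-0.01 -0.321 -0.029 0 0.001 0.412" --pt "-0.01 -0.321 -0.029 0 0.001 0.412" --pt "-0.01 -0.321 -0.029 0 0.001 0.412" --pt "-0.01 -0.321 -0.029 0 0.001 0.412"

```text
clock: 1.15
ee_pos: [499.3, -343.9, 259.9]
orientation: [-0.707, 0.707, 0.0, -0.001]
ft_force: [-0.5, -0.8, 0.5]
opening: 85.6
```

```bash
python3 - <<'E'
from h import *
state()
im,d,c=shot('wrist','w1');np.save('pics/w1.npy',d)
E
```

```text
t 1.15 p [ 499.3 -343.9  259.9] x [-1.e-03 -1.e+00  6.e-04] z [-9.e-04 -6.e-04 -1.e+00] F [-0.5 -0.8  0.5] op 85.6 q [-0.73  0.48  1.23 -0.    1.43  0.84]
```

View pics/w1.png

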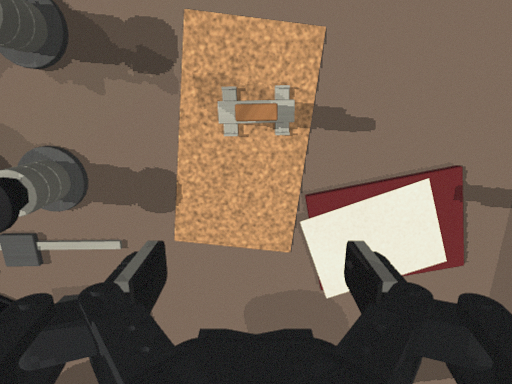

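```bash
python3 - <<'E'
from h import *
im=cv2.imread('pics/w1.png');d=np.load('pics/w1.npy');c=cal('wrist');W=pts(d,c)
P=ray([(185,10),(326,26),(291,251),(176,240)],3,c);print(P.round(1),P.mean(0));
print(np.linalg.norm(np.roll(P,-1,0)-P,axis=1))
for lo,hi,nm in [(100,118,'grip'),(50,66,'bar'),(2+3,20,'toes')]:
    m=(W[...,2]>lo)&(W[...,2]<hi);m[:80]=0;m[150:]=0;m[:,:200]=0;m[:,310:]=0
    if nm!='grip': m&=(cv2.cvtColor(im,cv2.COLOR_BGR2HSV)[...,1]<90)
    v,u=np.nonzero(m);r=cv2.minAreaRect(np.c_[u,v].astype(np.float32));b=cv2.boxPoints(r)
    zz={'grip':110,'bar':59,'toes':8}[nm];B=ray(b,zz,c);print(nm,m.sum(),r,'\n',B.round(1),B.mean(0).round(1), 'med z',np.median(W[m],0).round(1))
E
```

```text
[[ 680.9 -261.6    3. ]
 [ 663.5 -429.3    3. ]
 [ 367.5 -396.1    3. ]
 [ 385.5 -229.     3. ]] [ 524.34560137 -329.01359467    3.        ]
[168.56526426 297.80022414 168.07469786 297.13236516]
grip 746 ((256.0, 111.5), (17.0, 42.0), 90.0) 
 [[ 573.7 -325.3  110. ]
 [ 573.6 -364.6  110. ]
 [ 558.1 -364.8  110. ]
 [ 558.2 -325.   110. ]] [ 565.9 -344.9  110. ] med z [ 565.6 -344.9  113.3]
bar 964 ((256.1214904785156, 110.9967269897461), (22.586347579956055, 76.323486328125), 88.45184326171875) 
 [[ 577.  -303.1   59. ]
 [ 578.9 -386.6   59. ]
 [ 554.8 -388.1   59. ]
 [ 552.8 -302.9   59. ]] [ 565.9 -345.2   59. ] med z [ 567.  -345.1   62.4]
toes 794 ((253.28948974609375, 110.0521240234375), (49.2601203918457, 72.37123107910156), 88.8982925415039) 
 [[ 595.5 -296.4    8. ]
 [ 596.9 -386.3    8. ]
 [ 536.7 -389.2    8. ]
 [ 535.2 -295.4    8. ]] [ 566.1 -341.8    8. ] med z [ 580.2 -368.8    9.7]
```

```bash
python3 - <<'E'
from h import *
target((500,-68,300),(0,1,0))
E
```

```text
t 1.2 p [ 499.1 -344.2  260.1] x [-1.8e-03 -1.0e+00  8.0e-04] z [-6.e-04 -8.e-04 -1.e+00] F [0.5 0.1 0.8] op 85.4 q [-0.73  0.48  1.23 -0.    1.43  0.84]
shift m [-0.2762 -0.0004 -0.0401] rot [ 0.0006 -0.0008 -0.0018] |d| 279.0 deg 0.1
```

>>> carry_out --pt "-0.276 0 -0.04 0 0 -0.001" --pt "-0.276 0 -0.04 0 0 -0.001" --pt "-0.276 0 -0.04 0 0 -0.001" --pt "-0.276 0 -0.04 0 0 -0.001" --pt "-0.276 0 -0.04 0 0 -0.001" --pt "-0.276 0 -0.04 0 0 -0.001" --pt "-0.276 0 -0.04 0 0 -0.001" --pt "-0.276 0 -0.04 0 0 -0.001" --pt "-0.276 0 -0.04 0 0 -0.001"

```text
clock: 2.1
ee_pos: [500.1, -68.9, 299.8]
orientation: [-0.707, 0.708, -0.0, -0.001]
ft_force: [-0.2, -0.6, 0.5]
opening: 85.2
```

```bash
python3 - <<'E'
from h import *
state()
im,d,c=shot('wrist','w2');np.save('pics/w2.npy',d)
print({k:v.round(3).tolist() for k,v in c.items()})
target((460,265,300),(0,1,0))
E
```

```text
t 2.1 p [500.1 -68.9 299.8] x [-0.0012 -1.      0.0014] z [-1.0e-04 -1.4e-03 -1.0e+00] F [-0.2 -0.6  0.5] op 85.2 q [-0.29  0.26  1.45 -0.    1.43  1.28]
{'fx': 300.161, 'fy': 300.161, 'cx': 255.169, 'cy': 192.784, 'R': [[-0.002, -1.0, 0.001], [-0.963, 0.002, 0.271], [-0.271, -0.001, -0.963]], 't': [-67.88, 428.784, 580.482]}
t 2.15 p [500.1 -69.  299.7] x [-0.0015 -1.      0.0012] z [-4.0e-04 -1.2e-03 -1.0e+00] F [-0.5  0.1  0.7] op 85.3 q [-0.29  0.26  1.45 -0.    1.43  1.28]
shift m [-0.3339  0.0406 -0.0007] rot [ 0.0004 -0.0012 -0.0015] |d| 336.0 deg 0.1
```

View pics/w2.png

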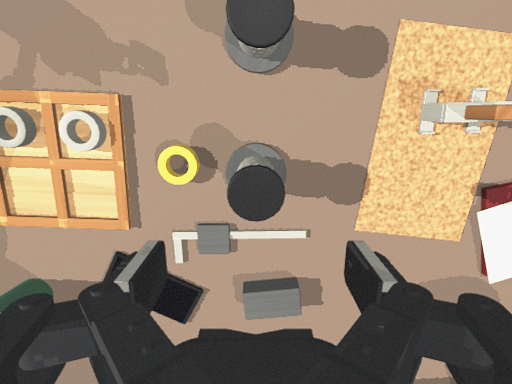

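>>> carry_out --pt "-0.334 0.04 0 0 -0.001 -0.001" --pt "-0.334 0.04 0 0 -0.001 -0.001" --pt "-0.334 0.04 0 0 -0.001 -0.001" --pt "-0.334 0.04 0 0 -0.001 -0.001" --pt "-0.334 0.04 0 0 -0.001 -0.001" --pt "-0.334 0.04 0 0 -0.001 -0.001" --pt "-0.334 0.04 0 0 -0.001 -0.001" --pt "-0.334 0.04 0 0 -0.001 -0.001" --pt "-0.334 0.04 0 0 -0.001 -0.001" --pt "-0.334 0.04 0 0 -0.001 -0.001"

```text
clock: 3.15
ee_pos: [460.7, 265.1, 299.4]
orientation: [-0.707, 0.707, -0.0, -0.0]
ft_force: [-0.4, -0.6, -0.2]
opening: 85.1
```

```bash
python3 - <<'E'
from h import *
state()
im,d,c=shot('wrist','w3');np.save('pics/w3.npy',d)
im2=cv2.imread('pics/w2.png');d2=np.load('pics/w2.npy')
c2=dict(fx=300.161,fy=300.161,cx=255.169,cy=192.784,R=np.array([[-0.002,-1.0,0.001],[-0.963,0.002,0.271],[-0.271,-0.001,-0.963]]),t=np.array([-67.88,428.784,580.482]))
W=pts(d2,c2)
for nm,(x0,y0) in {'A':(476,-67),'B':(660,-69)}.items():
    m=(W[...,2]>114)&(W[...,2]<126)&(np.hypot(W[...,0]-x0,W[...,1]-y0)<50)
    v,u=np.nonzero(m);X=ray(np.c_[u,v],120,c2)
    (cx,cy),r=cv2.minEnclosingCircle(X[:,:2].astype(np.float32));print(nm,m.sum(),cx,cy,r,np.median(W[m][:,2]))
    m=(W[...,2]>9)&(W[...,2]<15)&(np.hypot(W[...,0]-x0,W[...,1]-y0)<55)
    v,u=np.nonzero(m);X=ray(np.c_[u,v],12,c2);(cx,cy),r=cv2.minEnclosingCircle(X[:,:2].astype(np.float32));print(' foot',m.sum(),cx,cy,r)
E
```

```text
t 3.15 p [460.7 265.1 299.4] x [-2.e-04 -1.e+00  8.e-04] z [-2.e-04 -8.e-04 -1.e+00] F [-0.4 -0.6 -0.2] op 85.1 q [ 0.38  0.31  1.38 -0.    1.45  1.95]
A 2567 478.7008056640625 -69.2709732055664 32.83635330200195 120.05083843368753
 foot 1021 478.5363464355469 -69.444091796875 44.65077209472656
B 2664 660.3275756835938 -73.46808624267578 32.579795837402344 120.28900048298671
 foot 1335 661.5242919921875 -73.53167724609375 44.77143478393555
```

View pics/w3.png

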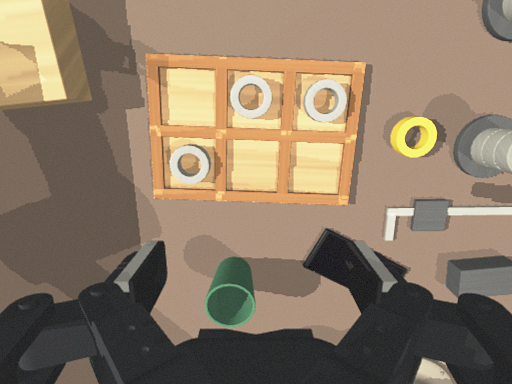

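```bash
python3 - <<'E'
from h import *
im=cv2.imread('pics/w3.png');d=np.load('pics/w3.npy');c=cal('wrist');W=pts(d,c)
m=(W[...,2]>6)&(W[...,2]<18)&(abs(W[...,0]-495)<140)&(abs(W[...,1]-268)<180)
m=cv2.morphologyEx(m.astype('uint8'),cv2.MORPH_OPEN,np.ones((3,3)))
k,l,st,ce=cv2.connectedComponentsWithStats(m);i=1+np.argmax(st[1:,4]);v,u=np.nonzero(l==i)
X=ray(np.c_[u,v],12,c)[:,:2].astype(np.float32);r=cv2.minAreaRect(X);print(r)
print(cv2.boxPoints(r))
ctr=np.array(r[0])
for a in [(146,56),(366,63),(348,206),(153,199)]: print(ray(a,12,c).round(1))
# floors of cells
hs=cv2.cvtColor(im,cv2.COLOR_BGR2HSV)
f=(W[...,2]>21)&(W[...,2]<32)&(abs(W[...,0]-495)<140)&(abs(W[...,1]-268)<150)
k,l,st,ce=cv2.connectedComponentsWithStats(f.astype('uint8'))
for i in range(1,k):
    if st[i,4]>200:
        v,u=np.nonzero(l==i);X=ray(np.c_[u,v],26,c)[:,:2].astype(np.float32);print('ring',cv2.minEnclosingCircle(X))
E
```

```text
((495.86712646484375, 267.7035217285156), (291.5887145996094, 199.61119079589844), 87.73838806152344)
[[390.3859  125.96129]
 [589.8416  118.08415]
 [601.3484  409.44574]
 [401.89264 417.32288]]
[[597.3 409.1  12. ]]
[[588.3 117.7  12. ]]
[[388.5 125.2  12. ]]
[[400.  418.3  12. ]]
ring ((545.6650390625, 270.55999755859375), 27.777124404907227)
ring ((540.40771484375, 171.7490234375), 27.947816848754883)
ring ((455.3831481933594, 357.3741149902344), 28.04875946044922)
```

```bash
python3 - <<'E'
from h import *
target((566,-345,200),(-.02,1,0))
E
```

```text
t 3.2 p [460.7 265.  299.5] x [-7.e-04 -1.e+00  5.e-04] z [-0.e+00 -5.e-04 -1.e+00] F [0.  0.3 0.4] op 85.5 q [ 0.38  0.31  1.38 -0.    1.45  1.95]
shift m [ 0.6098 -0.1057  0.0999] rot [ 0.     -0.0005 -0.0207] |d| 627.0 deg 1.2
```

>>> carry_out --pt "0.25 -0.04 0 0 0 0" --pt "0.25 -0.04 0 0 0 0" --pt "0.25 -0.04 0 0 0 0" --pt "0.25 -0.04 0 0 0 0" --pt "0.25 -0.04 0 0 0 0" --pt "0.61 -0.106 0.1 0 0 -0.021" --pt "0.61 -0.106 0.1 0 0 -0.021" --pt "0.61 -0.106 0.1 0 0 -0.021" --pt "0.61 -0.106 0.1 0 0 -0.021" --pt "0.61 -0.106 0.1 0 0 -0.021" --pt "0.61 -0.106 0.1 0 0 -0.021" --pt "0.61 -0.106 0.1 0 0 -0.021"

```text
clock: 4.4
ee_pos: [560.4, -316.1, 207.9]
orientation: [0.714, -0.7, 0.0, -0.0]
ft_force: [-0.0, -0.2, 0.3]
opening: 85.5
```

```bash
python3 - <<'E'
from h import *
target((566,-345,200),(-.02,1,0))
im,d,c=shot('scene','s2');cv2.imwrite('pics/s2c.png',cv2.resize(im[90:230,140:320],None,fx=4,fy=4))
E
```

```text
t 4.4 p [ 560.4 -316.1  207.9] x [ 2.000e-02 -9.998e-01  3.000e-04] z [ 4.e-04 -3.e-04 -1.e+00] F [-0.  -0.2  0.3] op 85.5 q [-0.63  0.58  1.2   0.    1.36  0.92]
shift m [ 0.029  -0.005   0.0079] rot [-0.0004 -0.0003 -0.    ] |d| 30.0 deg 0.0
```

View pics/s2c.png

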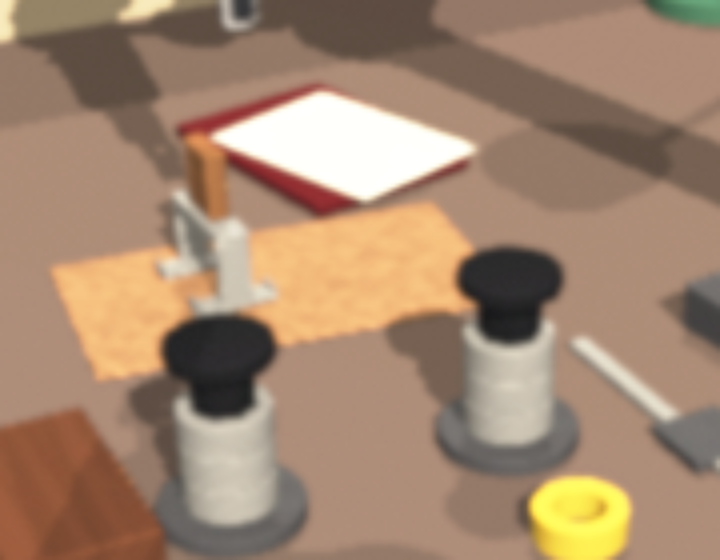

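>>> carry_out --pt "0.029 -0.005 0.008 0 0 0" --pt "0.029 -0.005 0.008 0 0 0" --pt "0.029 -0.005 0.04 0 0 0" --pt "0.029 -0.005 0.08 0 0 0" --pt "0.029 -0.005 0.11 0 0 0" --pt "0.029 -0.005 0.13 0 0 0" --pt "0.029 -0.005 0.141 0 0 0" --pt "0.029 -0.005 0.141 0 0 0" --pt "0.029 -0.005 0.141 0 0 0"

```text
clock: 5.35
ee_pos: [567.5, -341.9, 68.5]
orientation: [0.715, -0.699, 0.001, -0.0]
ft_force: [0.1, -0.2, 0.3]
opening: 85.3
```

>>> carry_out --pt "0 0 0 0 0 0" --pt "0 0 0 0 0 0" --pt "0 0 0 0 0 0" --pt "0 0 0 0 0 0" --pt "0 0 0 0 0 0" --pt "0 0 0 0 0 0" --pt "0 0 0 0 0 0" --pt "0 0 0 0 0 0" --jaw 0.03 --force 60

```text
clock: 6.15
ee_pos: [567.8, -341.8, 68.3]
orientation: [0.715, -0.699, 0.001, -0.0]
ft_force: [-0.7, -0.7, 5.8]
opening: 39.1
```

```bash
python3 - <<'E'
from h import *
state()
im,d,c=shot('wrist','w4')
im,d,c=shot('side','sd4')
E
```

```text
t 6.15 p [ 567.8 -341.8   68.3] x [ 0.0228 -0.9997  0.0014] z [ 0.0019 -0.0013 -1.    ] F [-0.7 -0.7  5.8] op 39.1 q [-0.66  0.74  1.31  0.    1.09  0.89]
```

View pics/w4.png

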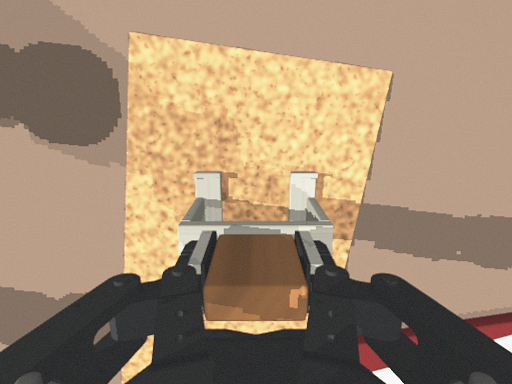

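View pics/sd4.png

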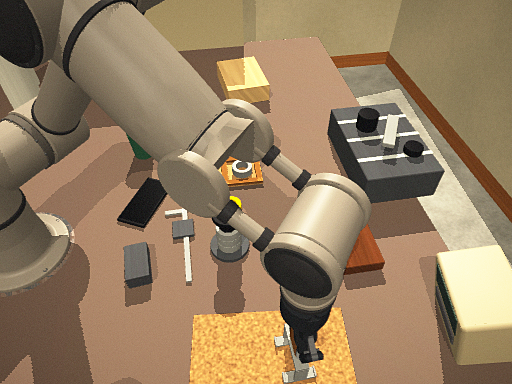

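>>> carry_out --pt "0 0 -0.03 0 0 0" --pt "0 0 -0.06 0 0 0" --pt "0 0 -0.086 0 0 0" --pt "0 0 -0.086 0 0 0" --pt "0 0 -0.086 0 0 0"

```text
clock: 6.75
ee_pos: [566.8, -340.9, 152.2]
orientation: [0.715, -0.699, -0.001, 0.0]
ft_force: [0.0, 0.2, -2.8]
opening: 39.3
```

```bash
python3 - <<'E'
from h import *
target((572,-69.4,155),(0,1,0))
E
```

```text
t 6.75 p [ 566.8 -340.9  152.2] x [ 2.290e-02 -9.997e-01 -7.000e-04] z [-8.e-04  7.e-04 -1.e+00] F [ 0.   0.2 -2.8] op 39.3 q [-0.66  0.66  1.22  0.    1.27  0.89]
shift m [-0.2714 -0.0114 -0.0026] rot [0.0008 0.0007 0.0229] |d| 272.0 deg 1.3
```

>>> carry_out --pt "-0.03 -0.001 -0.003 0 0 0.01" --pt "-0.07 -0.003 -0.003 0 0 0.023" --pt "-0.11 -0.005 -0.003 0 0 0.023" --pt "-0.15 -0.007 -0.003 0 0 0.023" --pt "-0.19 -0.008 -0.003 0 0 0.023" --pt "-0.23 -0.01 -0.003 0 0 0.023" --pt "-0.26 -0.011 -0.003 0 0 0.023" --pt "-0.272 -0.011 -0.003 0 0 0.023" --pt "-0.272 -0.011 -0.003 0 0 0.023" --pt "-0.272 -0.011 -0.003 0 0 0.023"

```text
clock: 7.75
ee_pos: [571.6, -69.9, 155.2]
orientation: [-0.707, 0.707, 0.0, -0.001]
ft_force: [-0.4, -0.6, -2.4]
opening: 39.0
```

```bash
python3 - <<'E'
from h import *
target((480.5,-69.4,155),(0,1,0))
im,d,c=shot('wrist','w5')
im,d,c=shot('scene','s5');W=pts(d,c)
cv2.imwrite('pics/s5c.png',cv2.resize(im[60:240,130:350],None,fx=3.4,fy=3.2))
E
```

```text
t 7.75 p [571.6 -69.9 155.2] x [-3.e-04 -1.e+00  3.e-04] z [-1.4e-03 -3.0e-04 -1.0e+00] F [-0.4 -0.6 -2.4] op 39.0 q [-0.25  0.5   1.49 -0.    1.15  1.32]
shift m [-0.0005  0.0911  0.0003] rot [ 0.0014 -0.0003 -0.0003] |d| 91.0 deg 0.1
```

View pics/w5.png

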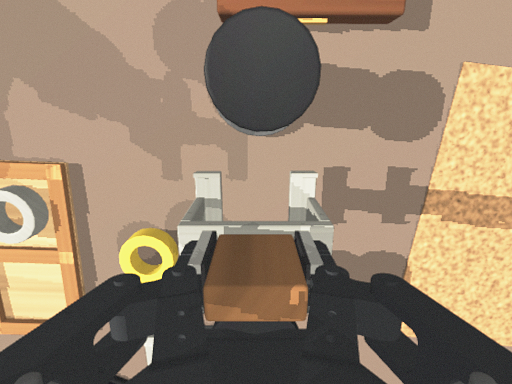

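View pics/s5c.png

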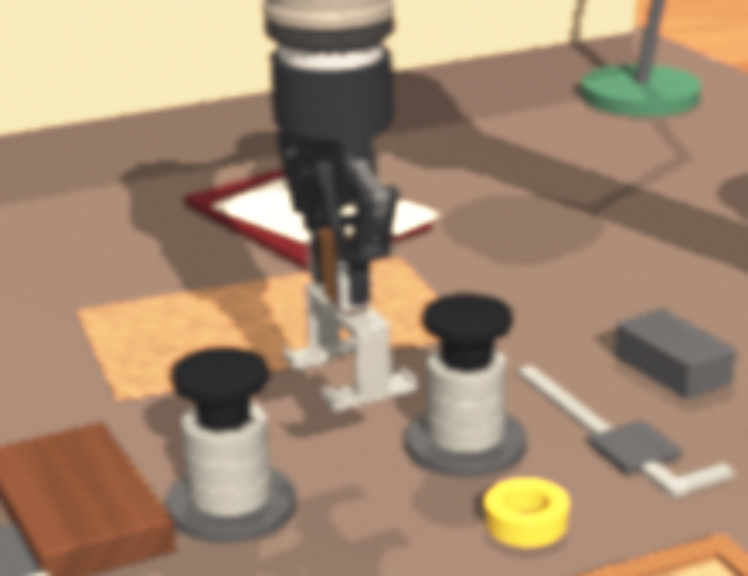

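>>> carry_out --pt "0 0.02 0 0 0 0" --pt "0 0.04 0 0 0 0" --pt "0 0.055 0 0 0 0" --pt "0 0.065 0 0 0 0" --pt "0 0.065 0 0 0 0"

```text
clock: 8.35
ee_pos: [506.1, -70.0, 156.3]
orientation: [-0.706, 0.708, 0.0, -0.0]
ft_force: [-0.5, -0.2, -2.7]
opening: 39.4
```

```bash
python3 - <<'E'
from h import *
target((480.5,-69.4,155),(0,1,0))
im,d,c=shot('wrist','w6')
im,d,c=shot('scene','s6');W=pts(d,c)
cv2.imwrite('pics/s6c.png',cv2.resize(im[100:220,200:330],None,fx=5,fy=5))
E
```

```text
t 8.35 p [506.1 -70.  156.3] x [-1.9e-03 -1.0e+00  1.0e-04] z [-2.e-04 -1.e-04 -1.e+00] F [-0.5 -0.2 -2.7] op 39.4 q [-0.29  0.39  1.67 -0.    1.08  1.29]
shift m [-0.0005  0.0256  0.0013] rot [ 0.0002 -0.0001 -0.0019] |d| 26.0 deg 0.1
```

View pics/s6c.png

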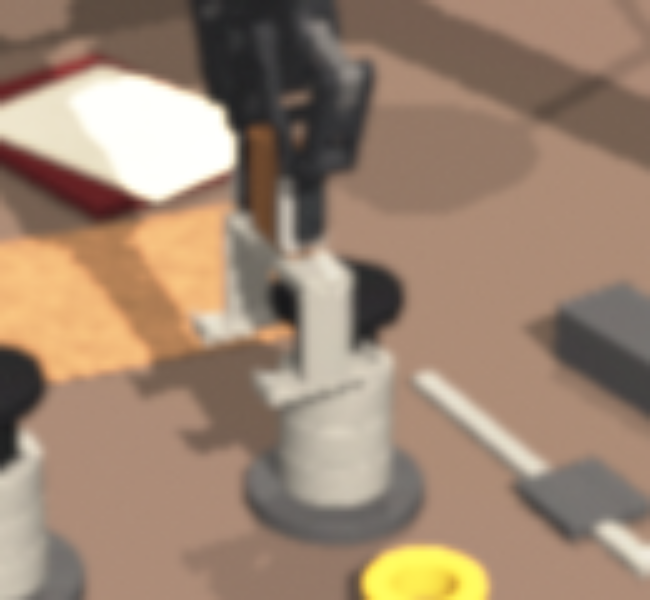

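>>> carry_out --pt "0 0.01 0.001 0 0 0" --pt "0 0.02 0.001 0 0 0" --pt "0 0.0256 0.001 0 0 0" --pt "0 0.0256 0.001 0 0 0" --pt "0 0.0256 0.001 0 0 0"

```text
clock: 8.95
ee_pos: [481.6, -69.2, 155.4]
orientation: [-0.707, 0.707, -0.0, 0.0]
ft_force: [0.4, 1.3, -3.1]
opening: 39.4
```

```bash
python3 - <<'E'
from h import *
state()
im,d,c=shot('scene','s7')
im2,d,c=shot('side','sd7')
cv2.imwrite('pics/s7c.png',np.hstack([cv2.resize(im[110:210,210:310],None,fx=4,fy=4),cv2.resize(im2[170:270,180:280],None,fx=4,fy=4)]))
E
```

```text
t 8.95 p [481.6 -69.2 155.4] x [-3.e-04 -1.e+00  2.e-04] z [ 1.e-03 -2.e-04 -1.e+00] F [ 0.4  1.3 -3.1] op 39.4 q [-0.3   0.35  1.74  0.    1.05  1.27]
```

View pics/s7c.png

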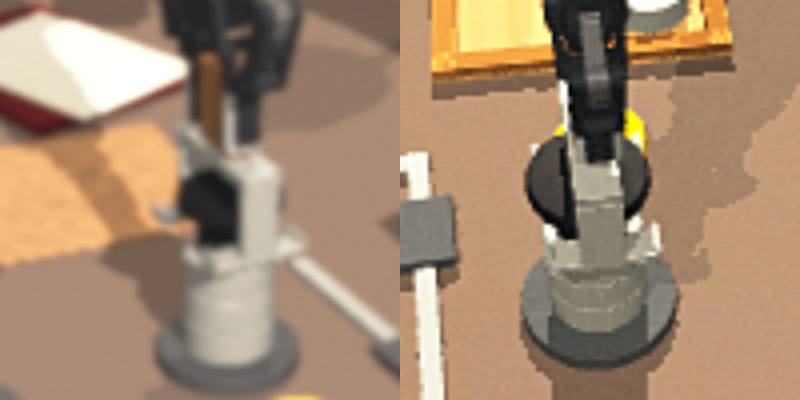

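```bash
python3 - <<'E'
from h import *
c=cal('side')
for y in (-105,):
  print(ray([(216.75,231),(245,230)],92,c).round(1))
print('head',ray([(211.75,216),(242.5,216)],114,c).round(1))
print(proj([(478.6,-105,92),(478.6,-69.4,120)],c))
E
```

```text
[[450.3 -91.2  92. ]
 [509.4 -98.7  92. ]]
head [[443.8 -66.9 114. ]
 [507.7 -78.  114. ]]
[[230.87276765 234.35562459]
 [228.12707893 212.89304148]]
```

>>> carry_out --pt "0 0.003 0 0 0 0" --pt "0 0.003 -0.005 0 0 0" --pt "0 0.003 -0.01 0 0 0" --pt "0 0.003 -0.014 0 0 0" --pt "0 0.003 -0.017 0 0 0" --pt "0 0.003 -0.017 0 0 0" --force 100

```text
clock: 9.65
ee_pos: [478.2, -69.0, 172.0]
orientation: [-0.707, 0.707, 0.0, -0.0]
ft_force: [-1.1, 0.4, -6.4]
opening: 38.8
```

```bash
python3 - <<'E'
from h import *
state()
im,d,c=shot('scene','s8')
im2,d,c=shot('side','sd8')
cv2.imwrite('pics/s8c.png',np.hstack([cv2.resize(im[110:210,210:310],None,fx=4,fy=4),cv2.resize(im2[170:270,180:280],None,fx=4,fy=4)]))
E
```

```text
t 9.65 p [478.2 -69.  172. ] x [-2.e-04 -1.e+00 -3.e-04] z [-6.e-04  3.e-04 -1.e+00] F [-1.1  0.4 -6.4] op 38.8 q [-0.3   0.33  1.73  0.    1.09  1.27]
```

View pics/s8c.png

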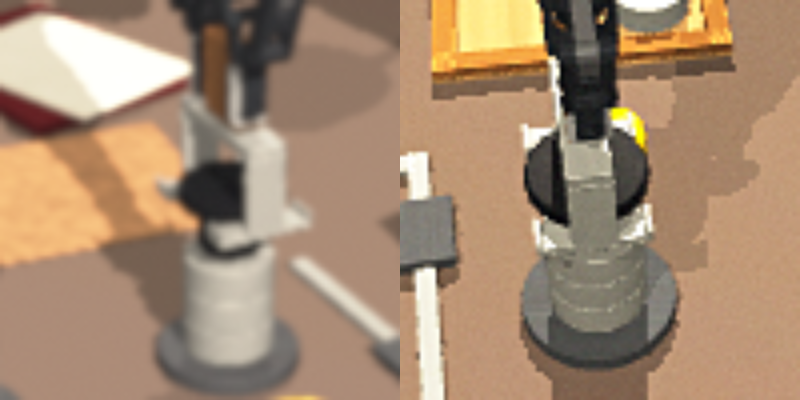

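>>> carry_out --pt "0 0 -0.003 0 0 0" --pt "0 0 -0.006 0 0 0" --pt "0 0 -0.009 0 0 0" --pt "0 0 -0.012 0 0 0" --pt "0 0 -0.015 0 0 0" --pt "0 0 -0.018 0 0 0" --pt "0 0 -0.021 0 0 0" --pt "0 0 -0.026 0 0 0" --pt "0 0 -0.032 0 0 0" --pt "0 0 -0.038 0 0 0" --pt "0 0 -0.04 0 0 0"

```text
clock: 10.85
ee_pos: [478.8, -69.2, 213.1]
orientation: [-0.707, 0.707, -0.001, 0.0]
ft_force: [0.2, 0.8, -3.7]
opening: 38.6
```

```bash
python3 - <<'E'
from h import *
state()
im,d,c=shot('scene','s9')
im2,d,c=shot('side','sd9')
cv2.imwrite('pics/s9c.png',np.hstack([cv2.resize(im[90:210,210:310],None,fx=4,fy=4),cv2.resize(im2[150:270,180:280],None,fx=4,fy=4)]))
E
```

```text
t 10.85 p [478.8 -69.2 213.1] x [-2.e-04 -1.e+00  5.e-04] z [ 1.6e-03 -5.0e-04 -1.0e+00] F [ 0.2  0.8 -3.7] op 38.6 q [-0.3   0.28  1.66  0.    1.19  1.27]
```

View pics/s9c.png

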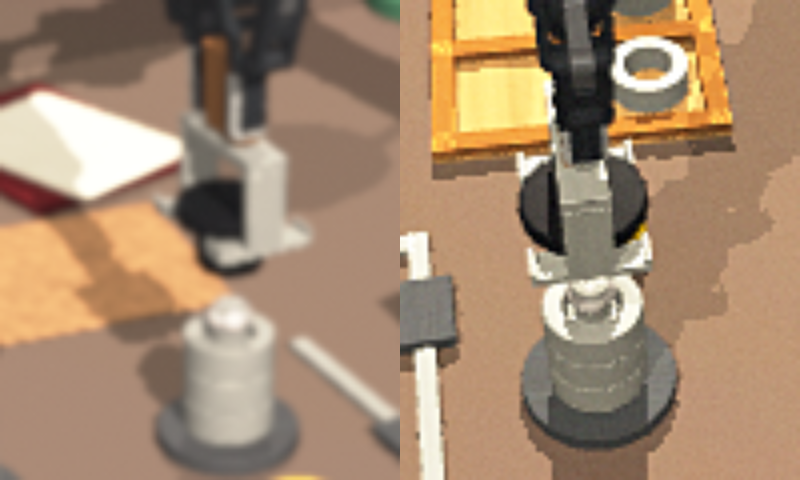

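```bash
python3 - <<'E'
from h import *
target((618,-340,215),(0,1,0))
E
```

```text
t 10.95 p [478.6 -69.2 212.6] x [-2.e-04 -1.e+00  3.e-04] z [ 1.1e-03 -3.0e-04 -1.0e+00] F [ 0.3  0.  -2.8] op 39.2 q [-0.3   0.28  1.66  0.    1.19  1.27]
shift m [ 0.2708 -0.1395 -0.0021] rot [-0.0011 -0.0003 -0.0002] |d| 305.0 deg 0.1
```

>>> carry_out --pt "0.005 -0.003 -0.002 0 0 0" --pt "0.018 -0.009 -0.002 0 0 0" --pt "0.04 -0.021 -0.002 0 0 0" --pt "0.068 -0.035 -0.002 0 0 0" --pt "0.1 -0.051 -0.002 0 0 0" --pt "0.135 -0.07 -0.002 0 0 0" --pt "0.17 -0.088 -0.002 0 0 0" --pt "0.202 -0.104 -0.002 0 0 0" --pt "0.23 -0.118 -0.002 0 0 0" --pt "0.252 -0.13 -0.002 0 0 0" --pt "0.265 -0.137 -0.002 0 0 0" --pt "0.271 -0.1395 -0.002 0 0 0"

```text
clock: 12.15
ee_pos: [617.7, -342.7, 212.6]
orientation: [-0.706, 0.708, 0.0, -0.0]
ft_force: [0.3, -0.5, -3.3]
opening: 38.8
```

>>> carry_out --pt "0 0 0.02 0 0 0" --pt "0 0 0.045 0 0 0" --pt "0 0 0.07 0 0 0" --pt "0 0 0.09 0 0 0" --pt "0 0 0.105 0 0 0" --pt "0 0 0.11 0 0 0" --pt "0 0 0.11 0 0 0"

```text
clock: 12.85
ee_pos: [617.7, -340.1, 103.7]
orientation: [-0.707, 0.707, 0.0, -0.0]
ft_force: [-0.3, -0.5, -2.7]
opening: 38.8
```

```bash
python3 - <<'E'
from h import *
target((618,-340,92),(0,1,0))
im,d,c=shot('scene','s10')
im2,d,c=shot('side','sd10')
im3,d,c=shot('wrist','w10')
cv2.imwrite('pics/s10c.png',np.hstack([cv2.resize(im[90:190,120:220],None,fx=4,fy=4),cv2.resize(im2[284:384,260:360],None,fx=4,fy=4)]))
E
```

```text
t 12.85 p [ 617.7 -340.1  103.7] x [-2.e-04 -1.e+00 -5.e-04] z [-6.e-04  5.e-04 -1.e+00] F [-0.3 -0.5 -2.7] op 38.8 q [-0.61  0.78  1.11  0.    1.25  0.96]
shift m [-0.0001 -0.0003  0.0117] rot [ 0.0006  0.0005 -0.0002] |d| 12.0 deg 0.0
```

View pics/s10c.png

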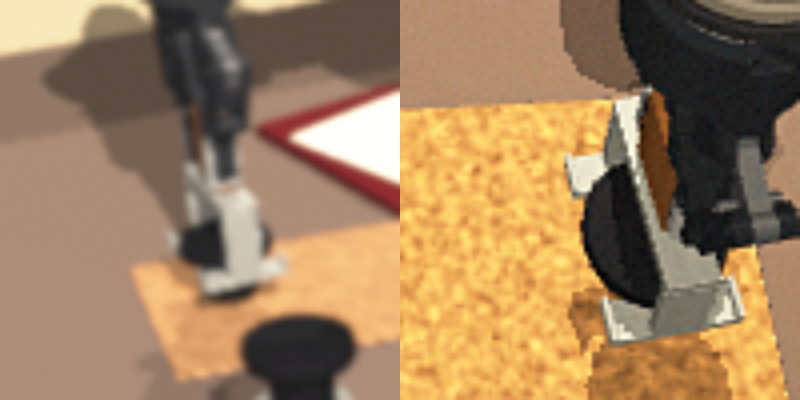

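View pics/w10.png

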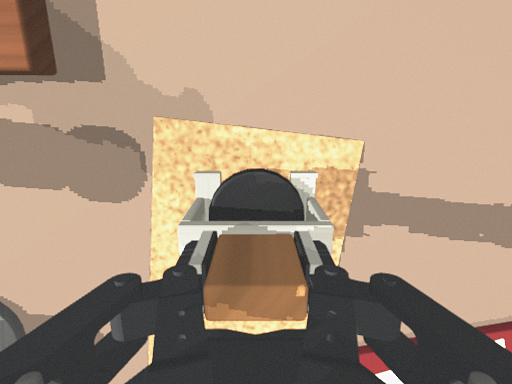

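>>> carry_out --pt "0 0 0.005 0 0 0" --pt "0 0 0.009 0 0 0" --pt "0 0 0.012 0 0 0" --pt "0 0 0.015 0 0 0" --pt "0 0 0.018 0 0 0" --pt "0 0 0.021 0 0 0" --pt "0 0 0.023 0 0 0" --pt "0 0 0.023 0 0 0"

```text
clock: 13.8
ee_pos: [617.7, -340.0, 80.8]
orientation: [-0.707, 0.707, 0.0, 0.0]
ft_force: [0.5, -0.0, -3.1]
opening: 38.9
```

```bash
python3 - <<'E'
from h import *
state()
im,d,c=shot('scene','s11')
im2,d,c=shot('side','sd11')
cv2.imwrite('pics/s11c.png',np.hstack([cv2.resize(im[90:190,120:220],None,fx=4,fy=4),cv2.resize(im2[284:384,260:360],None,fx=4,fy=4)]))
E
```

```text
t 13.8 p [ 617.7 -340.    80.8] x [-2.e-04 -1.e+00 -3.e-04] z [-3.e-04  3.e-04 -1.e+00] F [ 0.5 -0.  -3.1] op 38.9 q [-0.61  0.8   1.14  0.    1.2   0.96]
```

View pics/s11c.png

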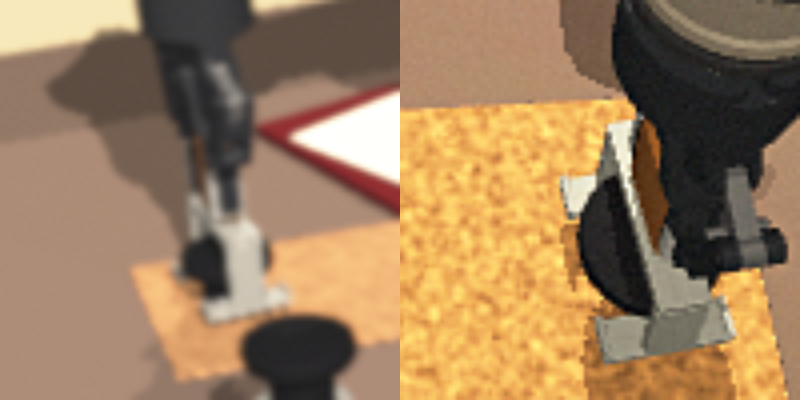

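>>> carry_out --pt "0 0.008 0 0 0 0" --pt "0 0.02 0 0 0 0" --pt "0 0.036 0 0 0 0" --pt "0 0.054 0 0 0 0" --pt "0 0.072 0 0 0 0" --pt "0 0.09 0 0 0 0" --pt "-0.006 0.108 0 0 0 0" --pt "-0.01 0.126 0 0 0 0" --pt "-0.014 0.142 0 0 0 0" --pt "-0.014 0.152 0 0 0 0" --pt "-0.014 0.155 0 0 0 0" --pt "-0.014 0.155 0 0 0 0"

```text
clock: 15.1
ee_pos: [462.9, -326.6, 81.6]
orientation: [-0.707, 0.707, -0.001, 0.0]
ft_force: [1.2, 0.6, -2.8]
opening: 39.0
```

>>> carry_out --pt "0 0 0.005 0 0 0" --pt "0 0 0.01 0 0 0" --pt "0 0 0.0125 0 0 0" --pt "0 0 0.0125 0 0 0"

```text
clock: 15.5
ee_pos: [463.1, -326.0, 68.5]
orientation: [0.707, -0.707, -0.0, -0.0]
ft_force: [0.1, 1.0, 0.1]
opening: 38.7
```

```bash
python3 - <<'E'
from h import *
state()
im,d,c=shot('scene','s12')
im2,d,c=shot('side','sd12')
cv2.imwrite('pics/s12c.png',np.hstack([cv2.resize(im[80:200,120:270],None,fx=3.,fy=3),cv2.resize(im2[264:384,180:290],None,fx=3,fy=3)]))
E
```

```text
t 15.5 p [ 463.1 -326.    68.5] x [ 1.e-04 -1.e+00 -2.e-04] z [ 0.e+00  2.e-04 -1.e+00] F [0.1 1.  0.1] op 38.7 q [-0.75  0.59  1.61  0.    0.94  0.82]
```

View pics/s12c.png

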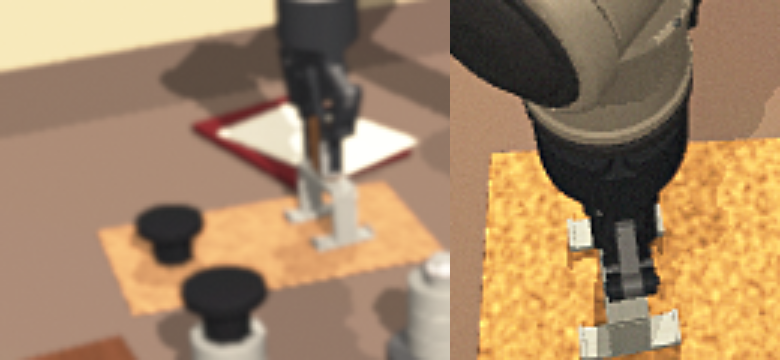

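>>> carry_out --pt "0 0 0 0 0 0" --pt "0 0 0 0 0 0" --pt "0 0 0 0 0 0" --pt "0 0 0 0 0 0" --pt "0 0 -0.03 0 0 0" --pt "0 0 -0.07 0 0 0" --pt "0 0 -0.12 0 0 0" --pt "0 0 -0.17 0 0 0" --pt "0 0 -0.17 0 0 0" --jaw 0.085 --force 60

```text
clock: 16.5
ee_pos: [465.3, -328.3, 246.5]
orientation: [-0.707, 0.707, -0.007, 0.0]
ft_force: [1.5, 0.1, -1.0]
opening: 85.0
```

```bash
python3 - <<'E'
from h import *
target((440,-69.4,190),(0,1,0))
im,d,c=shot('wrist','w13')
E
```

```text
t 16.5 p [ 465.3 -328.3  246.5] x [-1.0e-04 -1.0e+00  9.9e-03] z [ 0.0108 -0.0099 -0.9999] F [ 1.5  0.1 -1. ] op 85.0 q [-0.75  0.4   1.39  0.    1.34  0.82]
shift m [-0.2595  0.0259  0.0536] rot [-0.0108 -0.0099 -0.0001] |d| 266.0 deg 0.8
```

View pics/w13.png

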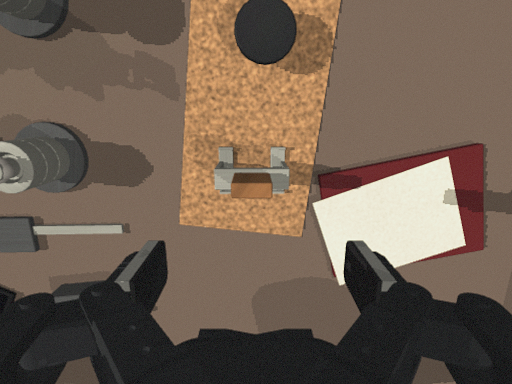

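>>> carry_out --pt "-0.26 0.045 0.08 -0.011 -0.01 0" --pt "-0.26 0.045 0.08 -0.011 -0.01 0" --pt "-0.26 0.045 0.08 -0.011 -0.01 0" --pt "-0.26 0.045 0.08 -0.011 -0.01 0" --pt "-0.26 0.045 0.08 -0.011 -0.01 0" --pt "-0.26 0.045 0.08 -0.011 -0.01 0" --pt "-0.26 0.045 0.08 -0.011 -0.01 0" --pt "-0.26 0.045 0.08 -0.011 -0.01 0" --pt "-0.26 0.045 0.08 -0.011 -0.01 0"

```text
clock: 17.45
ee_pos: [418.3, -67.0, 158.6]
orientation: [-0.707, 0.707, 0.007, -0.0]
ft_force: [-0.3, -0.6, -0.7]
opening: 84.6
```

```bash
python3 - <<'E'
from h import *
state()
im,d,c=shot('wrist','w14');W=pts(d,c)
for lo,hi,zz in [(70,84,78),(93,103,98)]:
    m=(W[...,2]>lo)&(W[...,2]<hi)&(np.hypot(W[...,0]-478.6,W[...,1]+69.4)<40)
    v,u=np.nonzero(m);X=ray(np.c_[u,v],zz,c);print(zz,m.sum(),cv2.minEnclosingCircle(X[:,:2].astype(np.float32)),np.median(W[m][:,2]))
m=(W[...,2]>8)&(W[...,2]<16)&(np.hypot(W[...,0]-478.6,W[...,1]+69.4)<52)
v,u=np.nonzero(m);X=ray(np.c_[u,v],12,c);print('foot',m.sum(),cv2.minEnclosingCircle(X[:,:2].astype(np.float32)))
E
```

```text
t 17.45 p [418.3 -67.  158.6] x [-0.001  -1.     -0.0096] z [-0.0106  0.0096 -0.9999] F [-0.3 -0.6 -0.7] op 84.6 q [-0.34  0.25  1.89  0.01  1.02  1.22]
78 3141 ((477.25079345703125, -69.55943298339844), 27.698888778686523) 78.10713004369416
98 1027 ((477.4945068359375, -69.67240142822266), 12.528020858764648) 96.97758879011579
foot 2767 ((477.408447265625, -69.58714294433594), 44.618896484375)
```

View pics/w14.png

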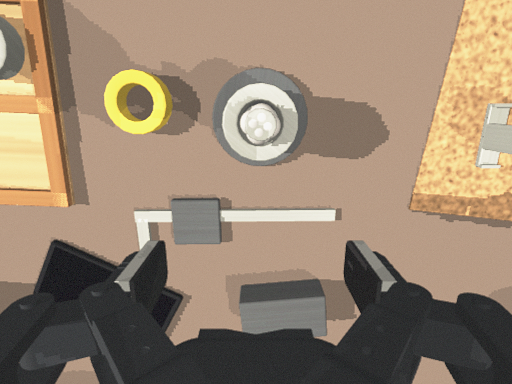

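```bash
python3 - <<'E'
from h import *
target((477.5,-69.6,160),(0,1,0))
E
```

```text
t 17.5 p [418.3 -67.2 158.7] x [-0.0015 -1.     -0.0096] z [-0.0104  0.0096 -0.9999] F [-0.8 -0.  -0.1] op 85.0 q [-0.34  0.25  1.89  0.01  1.02  1.22]
shift m [ 0.0023 -0.0592 -0.002 ] rot [ 0.0104  0.0096 -0.0015] |d| 59.0 deg 0.8
```

>>> carry_out --pt "0.002 -0.03 -0.002 0.0104 0.0096 -0.0015" --pt "0.002 -0.059 -0.002 0.0104 0.0096 -0.0015" --pt "0.002 -0.059 -0.002 0.0104 0.0096 -0.0015" --pt "0.002 -0.059 -0.002 0.0104 0.0096 -0.0015" --pt "0.002 -0.059 -0.002 0.0104 0.0096 -0.0015"

```text
clock: 18.0
ee_pos: [476.0, -68.6, 159.7]
orientation: [0.707, -0.707, -0.001, 0.0]
ft_force: [-0.9, 0.8, 0.2]
opening: 84.9
```

```bash
python3 - <<'E'
from h import *
target((477.5,-69.6,62),(0,1,0))
E
```

```text
t 18.0 p [476.  -68.6 159.7] x [ 3.e-04 -1.e+00 -6.e-04] z [-1.6e-03  6.0e-04 -1.0e+00] F [-0.9  0.8  0.2] op 84.9 q [-0.3   0.34  1.75  0.    1.06  1.27]
shift m [ 0.0011 -0.0017  0.0977] rot [0.0016 0.0006 0.0003] |d| 98.0 deg 0.1
```

>>> carry_out --pt "0.001 -0.0015 0.02 0.001 0 0" --pt "0.001 -0.0015 0.05 0.001 0 0" --pt "0.001 -0.0015 0.075 0.001 0 0" --pt "0.001 -0.0015 0.092 0.001 0 0" --pt "0.001 -0.0015 0.098 0.001 0 0" --pt "0.001 -0.0015 0.098 0.001 0 0"

```text
clock: 18.6
ee_pos: [477.6, -69.2, 61.7]
orientation: [0.707, -0.707, -0.001, 0.0]
ft_force: [0.9, 0.3, 0.4]
opening: 85.0
```

>>> carry_out --pt "0 0 0 0 0 0" --pt "0 0 0 0 0 0" --pt "0 0 0 0 0 0" --pt "0 0 0 0 0 0" --pt "0 0 0 0 0 0" --pt "0 0 0 0 0 0" --jaw 0.045 --force 60

```text
clock: 19.2
ee_pos: [479.0, -69.4, 63.8]
orientation: [0.708, -0.706, 0.001, -0.001]
ft_force: [-2.3, 0.2, 10.6]
opening: 53.9
```

>>> carry_out --pt "0 0 -0.01 0 0 0" --pt "0 0 -0.03 0 0 0" --pt "0 0 -0.06 0 0 0" --pt "0 0 -0.085 0 0 0" --pt "0 0 -0.1 0 0 0" --pt "0 0 -0.1 0 0 0"

```text
clock: 19.8
ee_pos: [479.6, -69.4, 164.6]
orientation: [0.708, -0.707, 0.002, -0.002]
ft_force: [-0.1, 0.5, -2.2]
opening: 53.6
```

```bash
python3 - <<'E'
from h import *
target((545,357.8,162),(0,1,0))
im,d,c=shot('wrist','w15')
im,d,c=shot('scene','s15')
E
```

```text
t 19.8 p [479.6 -69.4 164.6] x [ 0.0013 -1.      0.0011] z [ 0.0057 -0.0011 -1.    ] F [-0.1  0.5 -2.2] op 53.6 q [-0.3   0.33  1.74  0.    1.06  1.27]
shift m [-0.4272 -0.066   0.0025] rot [-0.0057 -0.0011  0.0013] |d| 432.0 deg 0.3
```

View pics/w15.png

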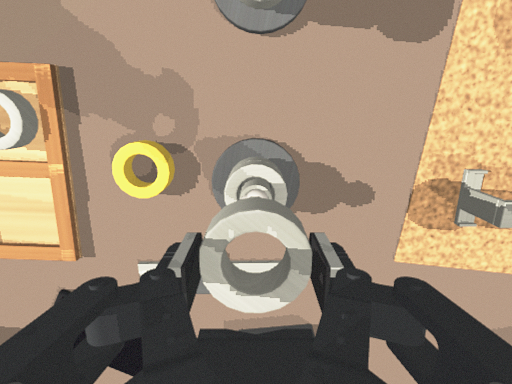

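View pics/s15.png

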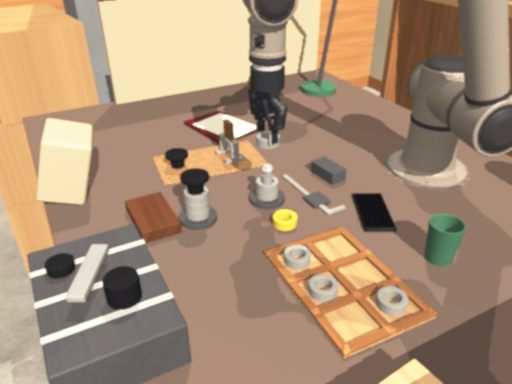

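>>> carry_out --pt "-0.02 -0.003 0 0 0 0" --pt "-0.06 -0.009 0 -0.005 0 0" --pt "-0.1 -0.015 0 -0.005 0 0" --pt "-0.145 -0.022 0 -0.005 0 0" --pt "-0.19 -0.029 0 -0.005 0 0" --pt "-0.235 -0.036 0 -0.005 0 0" --pt "-0.28 -0.043 0 -0.005 0 0" --pt "-0.32 -0.05 0 -0.005 0 0" --pt "-0.36 -0.056 0 -0.005 0 0" --pt "-0.395 -0.061 0 -0.005 0 0" --pt "-0.418 -0.065 0 -0.005 0 0" --pt "-0.427 -0.066 0 -0.005 0 0"

```text
clock: 21.1
ee_pos: [542.8, 359.9, 159.9]
orientation: [0.708, -0.706, -0.002, 0.003]
ft_force: [-0.4, 0.6, -2.9]
opening: 54.0
```

>>> carry_out --pt "0 0 0.005 0 0 0" --pt "0 0 0.03 0 0 0" --pt "0 0 0.06 0 0 0" --pt "0 0 0.09 0 0 0" --pt "0 0 0.11 0 0 0" --pt "0 0 0.12 0 0 0" --pt "0 0 0.12 0 0 0"

```text
clock: 21.8
ee_pos: [542.4, 356.3, 40.4]
orientation: [0.707, -0.707, -0.002, 0.003]
ft_force: [-0.2, -0.3, -2.2]
opening: 53.7
```

```bash
python3 - <<'E'
from h import *
target((545,357.8,13),(0,1,0))
im,d,c=shot('wrist','w16')
E
```

```text
t 21.8 p [542.4 356.3  40.4] x [ 1.0e-04 -1.0e+00  1.6e-03] z [-0.0077 -0.0016 -1.    ] F [-0.2 -0.3 -2.2] op 53.7 q [0.46 0.76 1.36 0.   1.03 2.03]
shift m [-0.0016 -0.0028  0.0274] rot [ 0.0077 -0.0016  0.0001] |d| 28.0 deg 0.5
```

View pics/w16.png

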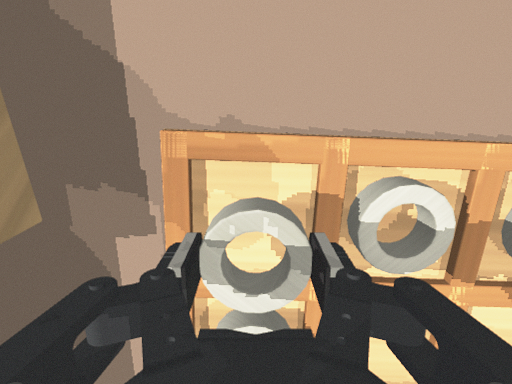

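```bash
python3 - <<'E'
from h import *
c=cal('wrist')
print(ray([(190,158),(318,164),(162,131),(348,139),(345,275)],12,c).round(1))
E
```

```text
[[585.2 395.   12. ]
 [581.6 320.8  12. ]
 [600.6 409.9  12. ]
 [596.  304.5  12. ]
 [508.7 299.1  12. ]]
```

>>> carry_out --pt "-0.0015 -0.003 0.005 0.008 -0.001 0" --pt "-0.0015 -0.003 0.013 0.008 -0.001 0" --pt "-0.0015 -0.003 0.02 0.008 -0.001 0" --pt "-0.0015 -0.003 0.025 0.008 -0.001 0" --pt "-0.0015 -0.003 0.028 0.008 -0.001 0" --pt "-0.0015 -0.003 0.028 0.008 -0.001 0"

```text
clock: 22.45
ee_pos: [545.8, 359.4, 13.5]
orientation: [0.708, -0.707, 0.001, -0.001]
ft_force: [0.3, 0.2, -2.8]
opening: 53.6
```

```bash
python3 - <<'E'
from h import *
state()
E
```

```text
t 22.45 p [545.8 359.4  13.5] x [ 1.4e-03 -1.0e+00 -8.0e-04] z [ 2.6e-03  8.0e-04 -1.0e+00] F [ 0.3  0.2 -2.8] op 53.6 q [ 0.47  0.79  1.38 -0.    0.97  2.04]
```

Lower the last 2 mm until the weight goes off, then release and rise.

>>> carry_out --pt "0 0 0.001 0 0 0" --pt "0 0 0.002 0 0 0" --pt "0 0 0.002 0 0 0"

```text
clock: 22.75
ee_pos: [546.1, 359.5, 12.3]
orientation: [0.708, -0.707, 0.001, -0.002]
ft_force: [0.1, -0.1, -2.1]
opening: 53.5
```

>>> carry_out --pt "0 0 0 0 0 0" --pt "0 0 0 0 0 0" --pt "0 0 0 0 0 0" --pt "0 0 -0.02 0 0 0" --pt "0 0 -0.05 0 0 0" --pt "0 0 -0.1 0 0 0" --pt "0 0 -0.14 0 0 0" --pt "0 0 -0.14 0 0 0" --jaw 0.068

```text
clock: 23.55
ee_pos: [548.7, 361.0, 159.8]
orientation: [0.708, -0.707, 0.003, -0.008]
ft_force: [0.3, 0.6, 0.2]
opening: 67.8
```

```bash
python3 - <<'E'
from h import *
target((477.5,-69.6,170),(0,1,0))
im,d,c=shot('wrist','w17')
E
```

```text
t 23.55 p [548.7 361.  159.8] x [ 0.0015 -1.     -0.0073] z [ 0.0155  0.0073 -0.9999] F [0.3 0.6 0.2] op 67.8 q [ 0.47  0.63  1.24 -0.    1.25  2.04]
shift m [ 0.4304  0.0716 -0.0144] rot [-0.0155  0.0073  0.0014] |d| 437.0 deg 1.0
```

View pics/w17.png

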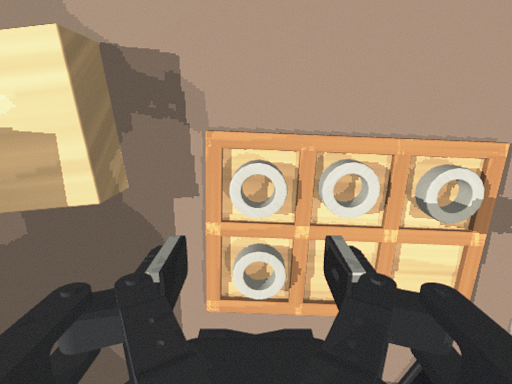

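>>> carry_out --pt "0.02 0.003 -0.014 0 0 0" --pt "0.06 0.01 -0.014 -0.015 0.007 0" --pt "0.1 0.017 -0.014 -0.015 0.007 0" --pt "0.145 0.024 -0.014 -0.015 0.007 0" --pt "0.19 0.032 -0.014 -0.015 0.007 0" --pt "0.235 0.039 -0.014 -0.015 0.007 0" --pt "0.28 0.047 -0.014 -0.015 0.007 0" --pt "0.32 0.053 -0.014 -0.015 0.007 0" --pt "0.36 0.06 -0.014 -0.015 0.007 0" --pt "0.395 0.066 -0.014 -0.015 0.007 0" --pt "0.42 0.07 -0.014 -0.015 0.007 0" --pt "0.4304 0.0716 -0.014 -0.015 0.007 0.001" --jaw 0.085

```text
clock: 24.8
ee_pos: [473.5, -73.0, 164.3]
orientation: [-0.706, 0.708, 0.003, -0.007]
ft_force: [-0.1, -0.0, 1.2]
opening: 85.1
```

```bash
python3 - <<'E'
from h import *
target((477.5,-69.6,41),(0,1,0))
E
```

```text
t 24.8 p [473.5 -73.  164.3] x [-0.0022 -1.      0.0053] z [-0.0134 -0.0053 -0.9999] F [-0.1 -0.   1.2] op 85.1 q [-0.31  0.33  1.74 -0.01  1.08  1.27]
shift m [-0.0041 -0.0057  0.1232] rot [ 0.0134 -0.0053 -0.0023] |d| 123.0 deg 0.8
```

>>> carry_out --pt "0 0 0 0 0 0" --pt "0 0 0 0 0 0" --pt "0 0 0 0 0 0"

```text
clock: 25.1
ee_pos: [474.5, -70.0, 165.1]
orientation: [0.708, -0.706, -0.002, 0.006]
ft_force: [-0.8, 0.9, 1.0]
opening: 84.8
```

```bash
python3 - <<'E'
from h import *
target((477.5,-69.6,41),(0,1,0))
E
```

```text
t 25.1 p [474.5 -70.  165.1] x [ 0.0017 -1.      0.0052] z [-0.0118 -0.0052 -0.9999] F [-0.8  0.9  1. ] op 84.8 q [-0.3   0.33  1.74 -0.01  1.08  1.27]
shift m [-0.0011 -0.0044  0.124 ] rot [ 0.0118 -0.0052  0.0017] |d| 124.0 deg 0.7
```

>>> carry_out --pt "-0.001 -0.0044 0.02 0.012 -0.005 0.001" --pt "-0.001 -0.0044 0.05 0.012 -0.005 0.001" --pt "-0.001 -0.0044 0.08 0.012 -0.005 0.001" --pt "-0.001 -0.0044 0.105 0.012 -0.005 0.001" --pt "-0.001 -0.0044 0.118 0.012 -0.005 0.001" --pt "-0.001 -0.0044 0.124 0.012 -0.005 0.001" --pt "-0.001 -0.0044 0.124 0.012 -0.005 0.001"

```text
clock: 25.8
ee_pos: [477.3, -70.1, 40.8]
orientation: [0.707, -0.707, -0.0, 0.0]
ft_force: [0.3, 0.2, 0.8]
opening: 84.9
```

>>> carry_out --pt "0 0 0 0 0 0" --pt "0 0 0 0 0 0" --pt "0 0 0 0 0 0" --pt "0 0 0 0 0 0" --pt "0 0 0 0 0 0" --pt "0 0 0 0 0 0" --jaw 0.045 --force 60

```text
clock: 26.4
ee_pos: [478.2, -70.9, 43.0]
orientation: [-0.707, 0.707, -0.001, 0.001]
ft_force: [-2.3, 0.9, 9.4]
opening: 53.9
```

>>> carry_out --pt "0 0 -0.01 0 0 0" --pt "0 0 -0.03 0 0 0" --pt "0 0 -0.06 0 0 0" --pt "0 0 -0.09 0 0 0" --pt "0 0 -0.115 0 0 0" --pt "0 0 -0.12 0 0 0" --pt "0 0 -0.12 0 0 0"

```text
clock: 27.1
ee_pos: [477.6, -70.9, 161.9]
orientation: [-0.707, 0.707, -0.001, 0.0]
ft_force: [0.8, -0.2, -2.8]
opening: 53.4
```

```bash
python3 - <<'E'
from h import *
target((449.5,269.5,162),(0,1,0))
im,d,c=shot('wrist','w18')
E
```

```text
t 27.1 p [477.6 -70.9 161.9] x [-8.0e-04 -1.0e+00  1.2e-03] z [ 0.0023 -0.0012 -1.    ] F [ 0.8 -0.2 -2.8] op 53.4 q [-0.31  0.34  1.74 -0.    1.06  1.27]
shift m [-0.3404  0.0283 -0.0006] rot [-0.0023 -0.0012 -0.0008] |d| 342.0 deg 0.2
```

View pics/w18.png

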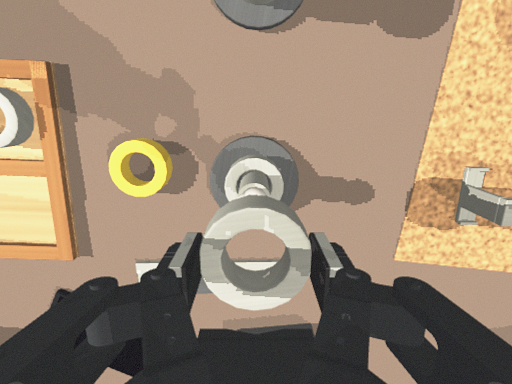

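>>> carry_out --pt "-0.015 0.001 0 0 0 0" --pt "-0.045 0.004 0 0 0 0" --pt "-0.085 0.007 0 0 0 0" --pt "-0.125 0.01 0 0 0 0" --pt "-0.165 0.014 0 0 0 0" --pt "-0.205 0.017 0 0 0 0" --pt "-0.245 0.02 0 0 0 0" --pt "-0.285 0.024 0 0 0 0" --pt "-0.315 0.026 0 0 0 0" --pt "-0.335 0.028 0 0 0 0" --pt "-0.3404 0.0283 0 0 0 0" --pt "-0.3404 0.0283 0 0 0 0"

```text
clock: 28.35
ee_pos: [448.2, 270.2, 159.8]
orientation: [0.707, -0.707, -0.0, 0.001]
ft_force: [-0.2, -0.5, -1.7]
opening: 53.1
```

>>> carry_out --pt "0 0 0.005 0 0 0" --pt "0 0 0.03 0 0 0" --pt "0 0 0.06 0 0 0" --pt "0 0 0.09 0 0 0" --pt "0 0 0.11 0 0 0" --pt "0 0 0.12 0 0 0" --pt "0 0 0.12 0 0 0" --pt "0 0 0.12 0 0 0"

```text
clock: 29.15
ee_pos: [450.1, 269.3, 41.7]
orientation: [-0.707, 0.708, -0.001, 0.0]
ft_force: [0.4, 0.1, -3.0]
opening: 52.9
```

```bash
python3 - <<'E'
from h import *
target((449.5,269.5,13),(0,1,0))
im,d,c=shot('wrist','w19')
E
```

```text
t 29.15 p [450.1 269.3  41.7] x [-1.4e-03 -1.0e+00  3.0e-04] z [ 1.6e-03 -3.0e-04 -1.0e+00] F [ 0.4  0.1 -3. ] op 52.9 q [ 0.39  0.57  1.75 -0.    0.82  1.97]
shift m [-0.0002  0.0006  0.0287] rot [-0.0016 -0.0003 -0.0014] |d| 29.0 deg 0.1
```

View pics/w19.png

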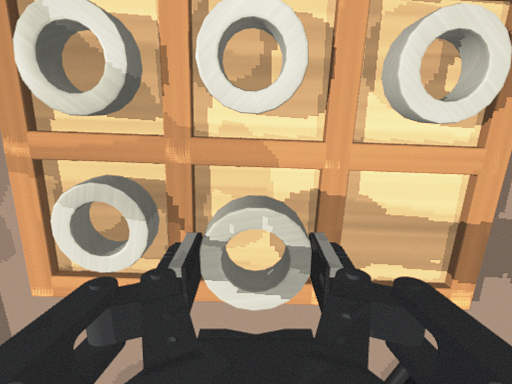

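```bash
python3 - <<'E'
from h import *
c=cal('wrist')
print(ray([(193,164),(321,168),(188,278),(333,285)],12,c).round(1))
E
```

```text
[[489.  306.1  12. ]
 [486.4 231.3  12. ]
 [414.  313.6  12. ]
 [408.6 219.   12. ]]
```

>>> carry_out --pt "0 0 0.008 -0.001 0 0" --pt "0 0 0.016 -0.001 0 0" --pt "0 0 0.023 -0.001 0 0" --pt "0 0 0.027 -0.001 0 0" --pt "0 0 0.0295 -0.001 0 0" --pt "0 0 0.0295 -0.001 0 0"

```text
clock: 29.8
ee_pos: [449.0, 269.4, 13.0]
orientation: [-0.707, 0.707, -0.0, -0.001]
ft_force: [-6.7, -2.6, 16.1]
opening: 53.5
```

>>> carry_out --pt "0 0 -0.001 0 0 0" --pt "0 0 -0.001 0 0 0" --pt "0 0 -0.001 0 0 0"

```text
clock: 30.1
ee_pos: [449.4, 269.6, 13.0]
orientation: [-0.707, 0.707, -0.0, -0.0]
ft_force: [-2.4, -1.5, 8.1]
opening: 53.3
```

>>> carry_out --pt "0 0 0 0 0 0" --pt "0 0 0 0 0 0" --pt "0 0 0 0 0 0" --pt "0 0 -0.02 0 0 0" --pt "0 0 -0.05 0 0 0" --pt "0 0 -0.1 0 0 0" --pt "0 0 -0.14 0 0 0" --pt "0 0 -0.14 0 0 0" --pt "0 0 -0.14 0 0 0" --jaw 0.068

```text
clock: 31.0
ee_pos: [449.8, 269.7, 153.1]
orientation: [-0.707, 0.707, -0.0, 0.0]
ft_force: [-0.2, -0.0, 0.4]
opening: 68.2
```

```bash
python3 - <<'E'
from h import *
state()
im,d,c=shot('wrist','w20')
im,d,c=shot('scene','s20')
E
```

```text
t 31.0 p [449.8 269.7 153.1] x [-6.e-04 -1.e+00 -0.e+00] z [ 0.0014  0.     -1.    ] F [-0.2 -0.   0.4] op 68.2 q [ 0.39  0.42  1.64 -0.    1.08  1.97]
```

View pics/w20.png

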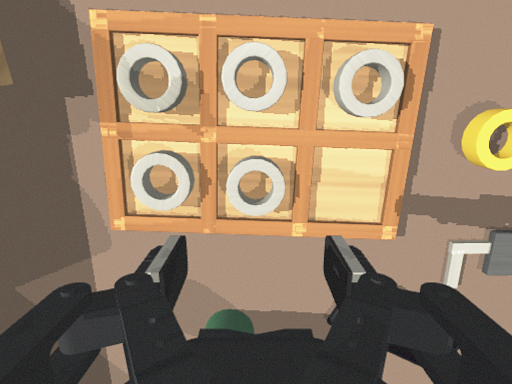

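View pics/s20.png

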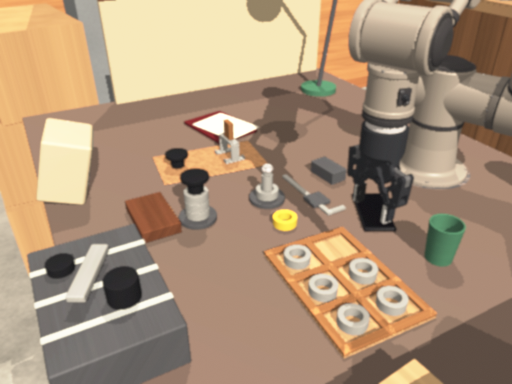

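```bash
cat >> h.py <<'E'
def lean(th,az):
    th=np.radians(th);az=np.radians(az);d=np.array([np.cos(az),np.sin(az),0])
    return -d*np.sin(th)+np.array([0,0,-np.cos(th)]),np.array([np.sin(az),-np.cos(az),0]),d
E
python3 - <<'E'
from h import *
z,x,d=lean(35,-30);print(z,x)
target((525,-97,180),x,zdir=z)
E
```

```text
[-0.49673176  0.28678822 -0.81915204] [-0.5       -0.8660254  0.       ]
t 31.1 p [448.7 269.2 151.2] x [-8.0e-04 -1.0e+00  1.6e-03] z [-0.0028 -0.0016 -1.    ] F [ 0.5 -0.2 -0.6] op 68.3 q [ 0.39  0.42  1.64 -0.    1.08  1.97]
shift m [ 0.3662 -0.0765 -0.0284] rot [-0.5944 -0.1619  0.5055] |d| 375.0 deg 45.7
```

>>> carry_out --pt "0.03 -0.005 -0.05 0 0 0" --pt "0.07 -0.015 -0.06 -0.1 -0.03 0.08" --pt "0.11 -0.022 -0.06 -0.2 -0.054 0.17" --pt "0.15 -0.03 -0.06 -0.3 -0.081 0.253" --pt "0.19 -0.04 -0.06 -0.4 -0.108 0.337" --pt "0.23 -0.05 -0.06 -0.5 -0.135 0.421" --pt "0.27 -0.06 -0.055 -0.594 -0.162 0.5055" --pt "0.31 -0.067 -0.05 -0.594 -0.162 0.5055" --pt "0.345 -0.073 -0.035 -0.594 -0.162 0.5055" --pt "0.366 -0.0765 -0.028 -0.594 -0.162 0.5055" --pt "0.366 -0.0765 -0.028 -0.594 -0.162 0.5055" --pt "0.366 -0.0765 -0.028 -0.594 -0.162 0.5055" --jaw 0.085

```text
clock: 32.3
ee_pos: [525.5, -95.6, 180.1]
orientation: [-0.477, 0.826, 0.261, -0.149]
ft_force: [0.4, 0.9, -0.8]
opening: 85.0
```

```bash
python3 - <<'E'
from h import *
z,x,d=lean(35,-30)
p=np.array((472,-66.5,26.))
target(p-90*z,x,zdir=z);target(p,x,zdir=z)
im,dd,c=shot('wrist','w21')
im,dd,c=shot('scene','s21')
E
```

```text
t 32.3 p [525.5 -95.6 180.1] x [-0.5    -0.866  -0.0026] z [-0.4958  0.2887 -0.819 ] F [ 0.4  0.9 -0.8] op 85.0 q [-0.38  0.76  1.09  0.09  1.89  1.72]
shift m [ 0.0018 -0.0385  0.0712] rot [0.0002 0.0021 0.0015] |d| 81.0 deg 0.2
t 32.3 p [525.5 -95.6 180.1] x [-0.5    -0.866  -0.0026] z [-0.4958  0.2887 -0.819 ] F [ 0.4  0.9 -0.8] op 85.0 q [-0.38  0.76  1.09  0.09  1.89  1.72]
shift m [ 0.002  -0.0386  0.1612] rot [0.0002 0.0021 0.0015] |d| 166.0 deg 0.2
```

View pics/w21.png

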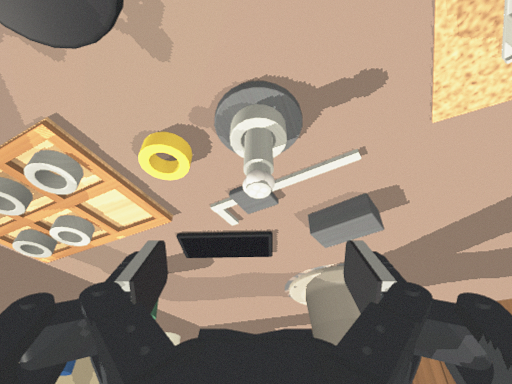

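View pics/s21.png

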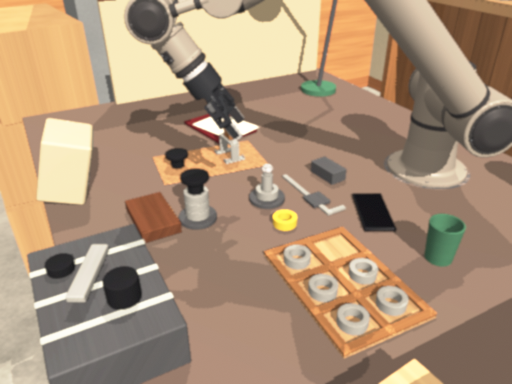

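>>> carry_out --pt "0.001 -0.02 0.02 0 0.002 0.001" --pt "0.002 -0.0386 0.05 0 0.002 0.001" --pt "0.002 -0.0386 0.071 0 0.002 0.001" --pt "0.002 -0.0386 0.071 0 0.002 0.001" --pt "0.002 -0.0386 0.071 0 0.002 0.001"

```text
clock: 32.9
ee_pos: [517.6, -92.6, 101.7]
orientation: [-0.478, 0.826, 0.259, -0.15]
ft_force: [0.7, 0.3, 0.8]
opening: 84.9
```

```bash
python3 - <<'E'
from h import *
z,x,d=lean(35,-30)
p=np.array((472,-66.5,26.))
target(p,x,zdir=z)
im,dd,c=shot('scene','s22')
im2,dd,c=shot('side','sd22')
cv2.imwrite('pics/s22c.png',np.hstack([cv2.resize(im[60:240,150:320],None,fx=2.3,fy=2.3),cv2.resize(im2[120:300,160:330],None,fx=2.3,fy=2.3)]))
E
```

```text
t 32.9 p [517.6 -92.6 101.7] x [-4.983e-01 -8.670e-01 -4.000e-04] z [-0.4949  0.2848 -0.8209] F [0.7 0.3 0.8] op 84.9 q [-0.37  0.82  1.2   0.09  1.72  1.7 ]
shift m [ 0.0001 -0.      0.0922] rot [-0.0031 -0.0008  0.0019] |d| 92.0 deg 0.2
```

View pics/s22c.png

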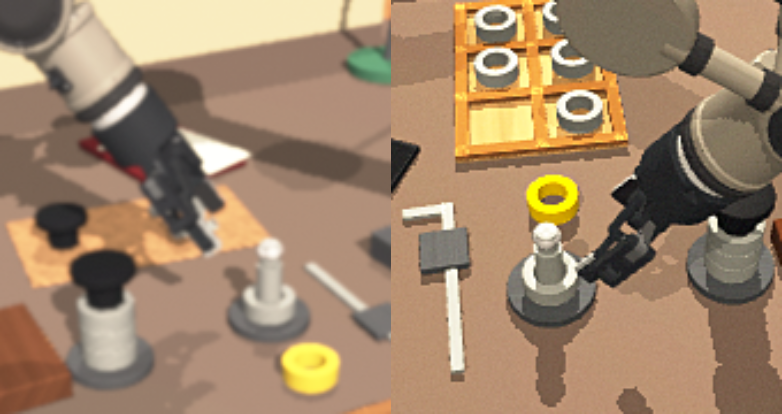

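>>> carry_out --pt "0 0 0.015 0 0 0" --pt "0 0 0.035 0 0 0" --pt "0 0 0.05 0 0 0" --pt "0 0 0.06 0 0 0" --pt "0 0 0.068 0 0 0" --pt "0 0 0.075 0 0 0" --pt "0 0 0.075 0 0 0"

```text
clock: 33.7
ee_pos: [479.7, -71.9, 38.7]
orientation: [-0.477, 0.826, 0.26, -0.15]
ft_force: [-0.0, 0.1, 1.1]
opening: 85.0
```

```bash
python3 - <<'E'
from h import *
z,x,d=lean(35,-30)
p=np.array((472,-66.5,26.))
target(p,x,zdir=z)
im,dd,c=shot('scene','s23')
im2,dd,c=shot('side','sd23')
im3,dd,c=shot('wrist','w23')
cv2.imwrite('pics/s23c.png',np.hstack([cv2.resize(im[110:230,160:310],None,fx=2.6,fy=2.6),cv2.resize(im2[170:290,180:330],None,fx=2.6,fy=2.6)]))
E
```

```text
t 33.7 p [479.7 -71.9  38.7] x [-0.4996 -0.8663 -0.    ] z [-0.4958  0.286  -0.82  ] F [-0.   0.1  1.1] op 85.0 q [-0.37  0.84  1.38  0.09  1.53  1.7 ]
shift m [-0.0009  0.0004  0.0158] rot [-0.0015 -0.0003  0.0004] |d| 16.0 deg 0.1
```

View pics/s23c.png

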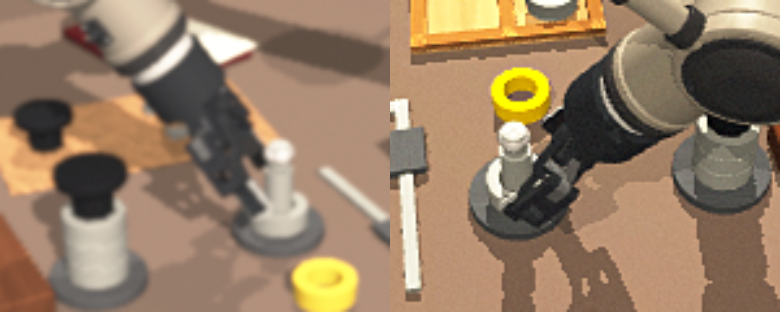

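View pics/w23.png

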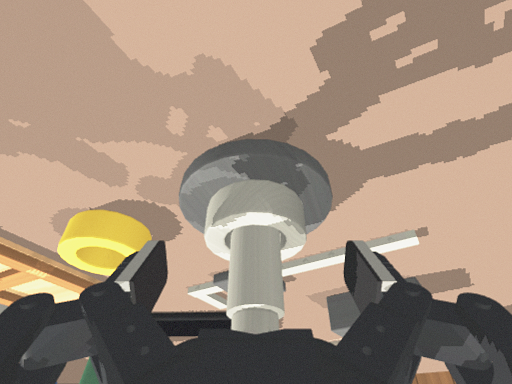

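>>> carry_out --pt "-0.001 0 0.003 0 0 0" --pt "-0.001 0 0.006 0 0 0" --pt "-0.001 0 0.009 0 0 0" --pt "-0.001 0 0.009 0 0 0"

```text
clock: 34.25
ee_pos: [475.5, -68.4, 31.2]
orientation: [-0.477, 0.826, 0.26, -0.15]
ft_force: [-0.6, -0.2, -0.8]
opening: 84.9
```

>>> carry_out --pt "0 0 0.002 0 0 0" --pt "0 0 0.004 0 0 0" --pt "0 0 0.0055 0 0 0" --pt "0 0 0.0055 0 0 0"

```text
clock: 34.65
ee_pos: [473.1, -67.0, 26.9]
orientation: [-0.477, 0.826, 0.26, -0.15]
ft_force: [-0.2, -0.9, 0.8]
opening: 85.0
```

```bash
python3 - <<'E'
from h import *
z,x,d=lean(35,-30)
p=np.array((472,-66.5,26.))
target(p,x,zdir=z)
im3,dd,c=shot('wrist','w24')
im2,dd,c=shot('side','sd24')
cv2.imwrite('pics/s24c.png',cv2.resize(im2[170:290,180:330],None,fx=5,fy=5))
E
```

```text
t 34.65 p [473.1 -67.   26.9] x [-0.4996 -0.8662 -0.    ] z [-0.4958  0.286  -0.82  ] F [-0.2 -0.9  0.8] op 85.0 q [-0.36  0.84  1.41  0.09  1.49  1.7 ]
shift m [0.0001 0.0005 0.0014] rot [-0.0015 -0.0002  0.0004] |d| 1.0 deg 0.1
```

View pics/s24c.png

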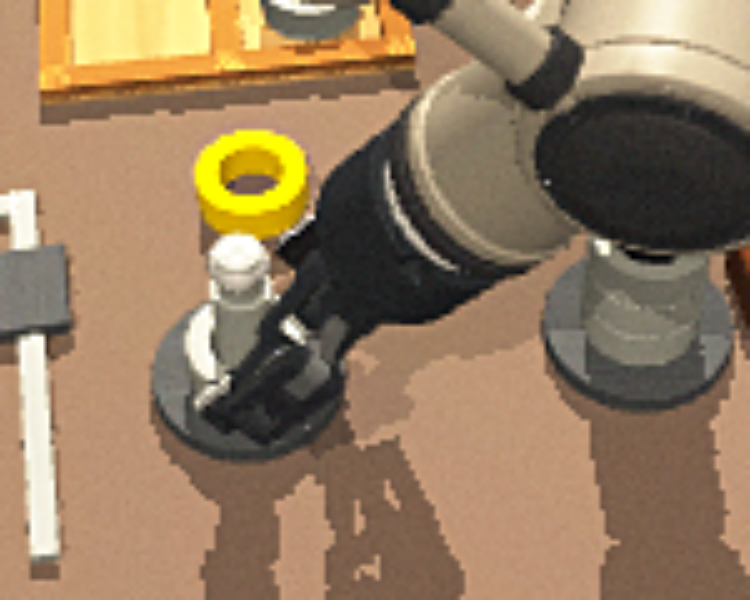

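View pics/w24.png

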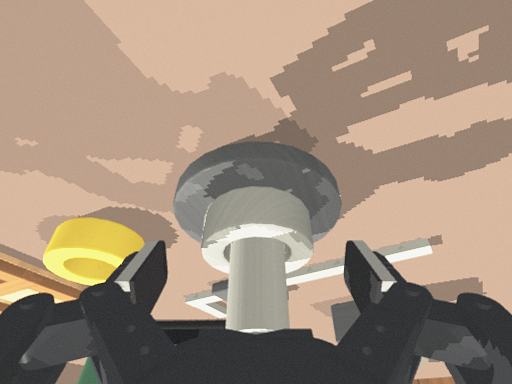

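>>> carry_out --pt "0 0 0.0015 0 0 0" --pt "0 0 0.0015 0 0 0"

```text
clock: 34.95
ee_pos: [472.4, -66.6, 25.7]
orientation: [-0.477, 0.826, 0.26, -0.15]
ft_force: [-0.2, 0.2, 0.2]
opening: 84.7
```

>>> carry_out --pt "0 0 0 0 0 0" --pt "0 0 0 0 0 0" --pt "0 0 0 0 0 0" --pt "0 0 0 0 0 0" --pt "0 0 0 0 0 0" --pt "0 0 0 0 0 0" --jaw 0.045 --force 70

```text
clock: 35.55
ee_pos: [473.1, -66.9, 26.5]
orientation: [-0.477, 0.826, 0.259, -0.149]
ft_force: [2.4, -0.4, 5.3]
opening: 52.1
```

```bash
python3 - <<'E'
from h import *
s,R=state();print('up in tool',R.T@[0,0,1])
im3,dd,c=shot('wrist','w25')
im2,dd,c=shot('side','sd25')
cv2.imwrite('pics/s25c.png',cv2.resize(im2[170:290,180:330],None,fx=5,fy=5))
E
```

```text
t 35.55 p [473.1 -66.9  26.5] x [-4.998e-01 -8.662e-01 -4.000e-04] z [-0.4942  0.2855 -0.8211] F [ 2.4 -0.4  5.3] op 52.1 q [-0.36  0.84  1.41  0.09  1.49  1.7 ]
up in tool [-3.81639975e-04  5.70791087e-01 -8.21095238e-01]
```

View pics/w25.png

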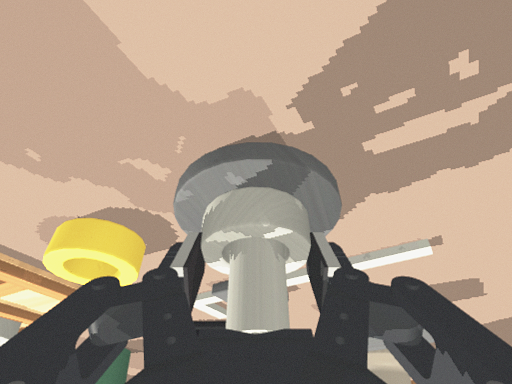

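>>> carry_out --pt "0 0.002 -0.003 0 0 0" --pt "0 0.0057 -0.0082 0 0 0" --pt "0 0.0114 -0.0164 0 0 0" --pt "0 0.0114 -0.0164 0 0 0"

```text
clock: 36.05
ee_pos: [473.2, -66.9, 47.0]
orientation: [-0.477, 0.826, 0.259, -0.149]
ft_force: [0.0, 0.6, -2.7]
opening: 52.0
```

```bash
python3 - <<'E'
from h import *
s,R=state();print('up in tool',R.T@[0,0,1])
im3,dd,c=shot('wrist','w26')
im2,dd,c=shot('scene','s26')
cv2.imwrite('pics/s26c.png',np.hstack([cv2.resize(im2[130:230,210:310],None,fx=4,fy=3.84),im3[:,100:500]]))
E
```

```text
t 36.05 p [473.2 -66.9  47. ] x [-4.996e-01 -8.663e-01 -5.000e-04] z [-0.4937  0.2852 -0.8216] F [ 0.   0.6 -2.7] op 52.0 q [-0.36  0.81  1.4   0.09  1.52  1.7 ]
up in tool [-4.72677314e-04  5.70114606e-01 -8.21565039e-01]
```

View pics/s26c.png

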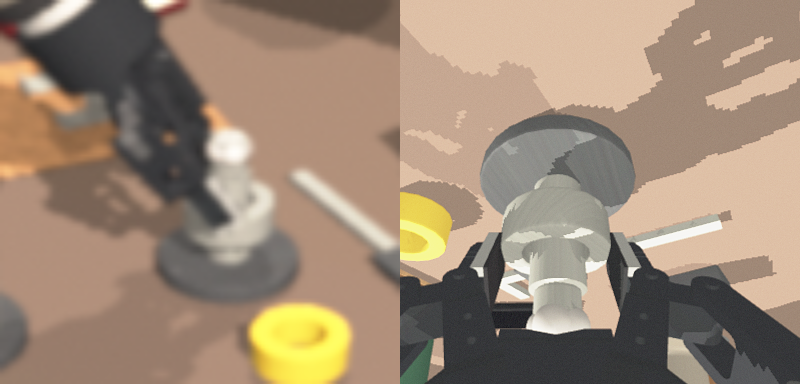

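>>> carry_out --pt "0 0.0057 -0.0082 0 0 0" --pt "0 0.0143 -0.0205 0 0 0" --pt "0 0.0228 -0.0329 0 0 0" --pt "0 0.0314 -0.0452 0 0 0" --pt "0 0.0399 -0.0575 0 0 0" --pt "0 0.0485 -0.0698 0 0 0" --pt "0 0.057 -0.0822 0 0 0" --pt "0 0.0599 -0.0863 0 0 0" --pt "0 0.0599 -0.0863 0 0 0" --pt "0 0.0599 -0.0863 0 0 0"

```text
clock: 37.15
ee_pos: [472.5, -66.7, 150.5]
orientation: [-0.477, 0.826, 0.26, -0.15]
ft_force: [0.2, -0.8, -2.3]
opening: 52.0
```

```bash
python3 - <<'E'
from h import *
s,R=state()
z,x,d=lean(35,-30)
im3,dd,c=shot('wrist','w27')
im2,dd2,c2=shot('scene','s27')
cv2.imwrite('pics/s27c.png',np.hstack([cv2.resize(im2[90:210,190:290],None,fx=4,fy=3.2),im3[:,100:500]]))
W=pts(dd,c)
E
```

```text
t 37.15 p [472.5 -66.7 150.5] x [-4.997e-01 -8.662e-01  1.000e-04] z [-0.4959  0.286  -0.8199] F [ 0.2 -0.8 -2.3] op 52.0 q [-0.36  0.69  1.33  0.09  1.72  1.72]
```

View pics/s27c.png

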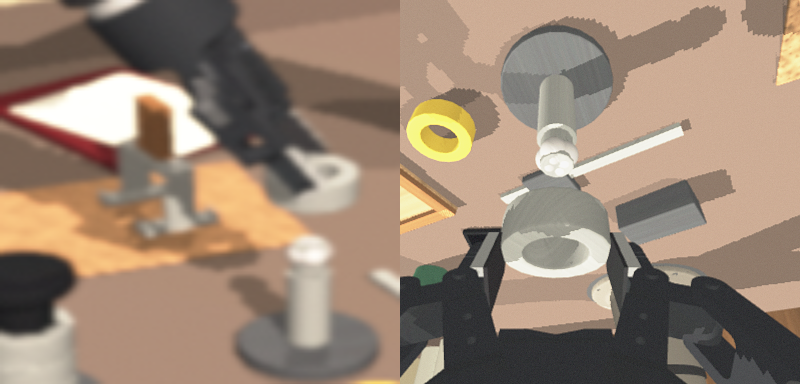

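```bash
python3 - <<'E'
from h import *
z,x,d=lean(35,-30)
target((441.4,180.4,150),x,zdir=z)
E
```

```text
t 37.25 p [472.4 -66.7 150.2] x [-4.997e-01 -8.662e-01  2.000e-04] z [-0.4965  0.2862 -0.8195] F [-0.7 -0.6 -2. ] op 51.6 q [-0.36  0.69  1.33  0.09  1.72  1.72]
shift m [-0.1986  0.1231  0.0863] rot [-0.0005 -0.0004  0.0002] |d| 249.0 deg 0.0
```

>>> carry_out --pt "-0.01 0.0062 0.0043 0 0 0" --pt "-0.03 0.0186 0.013 0 0 0" --pt "-0.055 0.0341 0.0239 0 0 0" --pt "-0.08 0.0496 0.0348 0 0 0" --pt "-0.105 0.0651 0.0456 0 0 0" --pt "-0.13 0.0806 0.0565 0 0 0" --pt "-0.155 0.0961 0.0674 0 0 0" --pt "-0.175 0.1085 0.076 0 0 0" --pt "-0.19 0.1178 0.0826 0 0 0" --pt "-0.1986 0.1231 0.0863 0 0 0" --pt "-0.1986 0.1231 0.0863 0 0 0" --pt "-0.1986 0.1231 0.0863 0 0 0"

```text
clock: 38.45
ee_pos: [441.7, 180.0, 150.3]
orientation: [-0.477, 0.826, 0.259, -0.15]
ft_force: [0.1, -0.2, -1.6]
opening: 52.3
```

```bash
python3 - <<'E'
from h import *
z,x,d=lean(35,-30)
target((441.4,180.4,50),x,zdir=z)
im3,dd,c=shot('wrist','w28')
E
```

```text
t 38.45 p [441.7 180.  150.3] x [-4.994e-01 -8.664e-01  5.000e-04] z [-0.4957  0.2853 -0.8203] F [ 0.1 -0.2 -1.6] op 52.3 q [0.02 0.62 1.47 0.3  1.59 2.04]
shift m [-0.0003 -0.057   0.0825] rot [-0.002  -0.0008  0.0003] |d| 100.0 deg 0.1
```

View pics/w28.png

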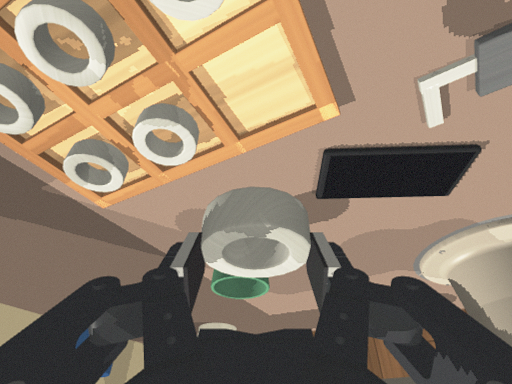

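```bash
python3 - <<'E'
from h import *
c=cal('wrist')
P=ray([(281,22),(316,103),(242,150),(192,66)],12,c);print(P.round(1),P.mean(0))
im=cv2.imread('pics/w28.png');cv2.imwrite('pics/w28c.png',cv2.resize(im[0:180,150:350],None,fx=4,fy=3.3))
E
```

```text
[[481.9 137.5  12. ]
 [411.  140.1  12. ]
 [397.3 221.2  12. ]
 [487.8 208.9  12. ]] [444.48985271 176.92492278  12.        ]
```

View pics/w28c.png

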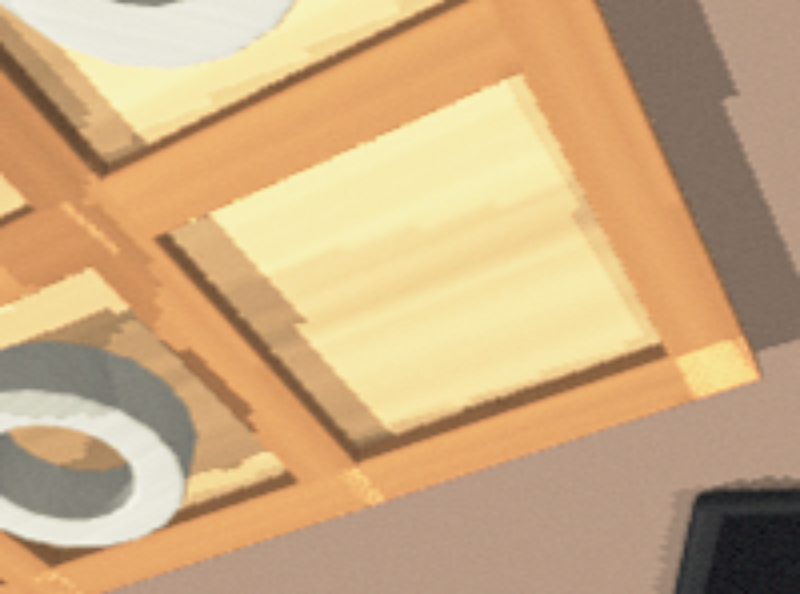

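```bash
python3 - <<'E'
from h import *
c=cal('wrist')
P=ray([(280.5,22.7),(316,106),(240,138.8),(189.5,71.2)],12,c);print(P.round(1),P.mean(0))
E
```

```text
[[481.7 138.   12. ]
 [408.2 141.2  12. ]
 [410.1 215.4  12. ]
 [485.5 213.1  12. ]] [446.38198793 176.92983397  12.        ]
```

>>> carry_out --pt "0 -0.0057 0.0082 0 0 0" --pt "0 -0.0171 0.0246 0 0 0" --pt "0 -0.0314 0.0452 0 0 0" --pt "0 -0.0457 0.0657 0 0 0" --pt "0 -0.0571 0.0821 0 0 0" --pt "0 -0.0628 0.0903 0 0 0" --pt "0 -0.0628 0.0903 0 0 0" --pt "0 -0.0628 0.0903 0 0 0"

```text
clock: 39.3
ee_pos: [442.0, 180.2, 40.8]
orientation: [-0.477, 0.826, 0.26, -0.15]
ft_force: [0.4, -0.4, -1.4]
opening: 51.9
```

```bash
python3 - <<'E'
from h import *
z,x,d=lean(35,-30)
target((441.6,180,20.5),x,zdir=z)
im3,dd,c=shot('wrist','w29')
im2,dd2,c2=shot('scene','s29')
im1,dd2,c2=shot('side','sd29')
cv2.imwrite('pics/s29c.png',np.hstack([cv2.resize(im2[180:330,240:390],None,fx=2.56,fy=2.56),cv2.resize(im1[80:200,150:270],None,fx=3.2,fy=3.2)]))
E
```

```text
t 39.3 p [442.  180.2  40.8] x [-5.001e-01 -8.660e-01 -4.000e-04] z [-0.495   0.2862 -0.8204] F [ 0.4 -0.4 -1.4] op 51.9 q [0.02 0.76 1.55 0.31 1.38 1.97]
shift m [ 0.0004 -0.0114  0.0168] rot [-0.0022  0.0004  0.0001] |d| 20.0 deg 0.1
```

View pics/s29c.png

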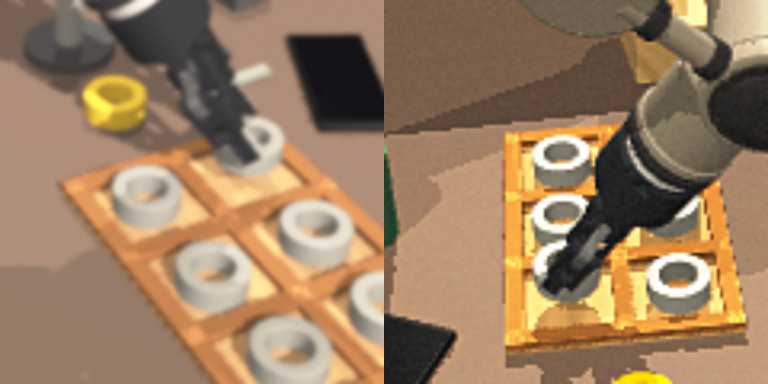

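View pics/w29.png

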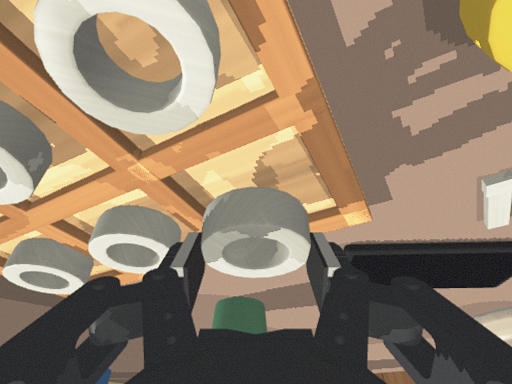

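>>> carry_out --pt "0 -0.004 0.0055 0 0 0" --pt "0 -0.007 0.01 0 0 0" --pt "0 -0.0095 0.0135 0 0 0" --pt "0 -0.0114 0.0165 0 0 0" --pt "0 -0.0114 0.0165 0 0 0"

```text
clock: 39.95
ee_pos: [441.2, 180.5, 19.8]
orientation: [-0.477, 0.826, 0.26, -0.15]
ft_force: [-0.3, 0.7, -2.3]
opening: 51.9
```

>>> carry_out --pt "0 -0.0006 0.0008 0 0 0" --pt "0 -0.0009 0.0012 0 0 0" --pt "0 -0.0009 0.0012 0 0 0"

```text
clock: 40.25
ee_pos: [441.7, 180.4, 19.0]
orientation: [-0.477, 0.826, 0.26, -0.15]
ft_force: [0.0, 0.2, -2.4]
opening: 52.2
```

>>> carry_out --pt "0 -0.0006 0.0008 0 0 0" --pt "0 -0.0008 0.0012 0 0 0" --pt "0 -0.0008 0.0012 0 0 0"

```text
clock: 40.55
ee_pos: [441.8, 180.4, 18.5]
orientation: [-0.477, 0.826, 0.26, -0.15]
ft_force: [0.3, -2.6, 5.6]
opening: 51.7
```

```bash
python3 - <<'E'
from h import *
s,R=state();print(R.T@[0,0,1])
E
```

```text
t 40.55 p [441.8 180.4  18.5] x [-4.996e-01 -8.662e-01 -7.000e-04] z [-0.4952  0.2863 -0.8203] F [ 0.3 -2.6  5.6] op 51.7 q [0.02 0.8  1.55 0.31 1.34 1.96]
[-6.66834414e-04  5.71977266e-01 -8.20269201e-01]
```

Contact with the floor (force turned positive). Open and back off along the tool axis.

>>> carry_out --pt "0 0 0 0 0 0" --pt "0 0 0 0 0 0" --pt "0 0 0 0 0 0" --pt "0 0 -0.005 0 0 0" --pt "0 0 -0.02 0 0 0" --pt "0 0 -0.05 0 0 0" --pt "0 0 -0.09 0 0 0" --pt "0 0 -0.13 0 0 0" --pt "0 0 -0.15 0 0 0" --pt "0 0 -0.15 0 0 0" --jaw 0.072

```text
clock: 41.55
ee_pos: [518.2, 136.7, 142.7]
orientation: [-0.477, 0.827, 0.258, -0.147]
ft_force: [0.1, -0.1, 0.2]
opening: 71.9
```

```bash
python3 - <<'E'
from h import *
s,R=state()
target((500,150,300),(0,1,0))
im3,dd,c=shot('wrist','w31')
E
```

```text
t 41.55 p [518.2 136.7 142.7] x [-0.5007 -0.8656 -0.0029] z [-0.49    0.2862 -0.8234] F [ 0.1 -0.1  0.2] op 71.9 q [-0.04  0.74  1.25  0.27  1.7   2.01]
t 41.55 p [518.2 136.7 142.7] x [-0.5007 -0.8656 -0.0029] z [-0.49    0.2862 -0.8234] F [ 0.1 -0.1  0.2] op 71.9 q [-0.04  0.74  1.25  0.27  1.7   2.01]
shift m [-0.0028  0.1077 -0.1168] rot [ 0.5886  0.161  -0.5074] |d| 159.0 deg 45.5
```

View pics/w31.png

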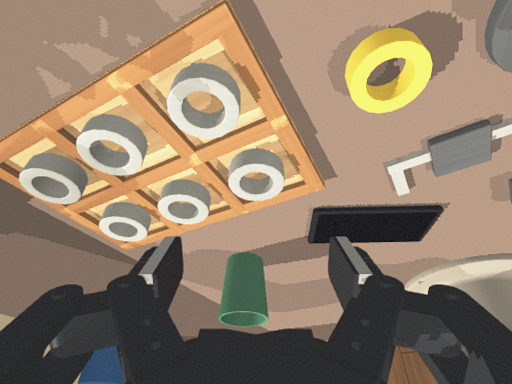

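>>> carry_out --pt "0 0.02 -0.03 0.1 0.03 -0.08" --pt "0 0.04 -0.05 0.2 0.054 -0.17" --pt "0 0.06 -0.07 0.3 0.081 -0.253" --pt "0 0.08 -0.09 0.4 0.108 -0.337" --pt "0 0.1 -0.11 0.5 0.135 -0.421" --pt "-0.003 0.108 -0.117 0.589 0.161 -0.507" --pt "-0.003 0.108 -0.117 0.589 0.161 -0.507" --pt "-0.003 0.108 -0.117 0.589 0.161 -0.507" --pt "-0.003 0.108 -0.117 0.589 0.161 -0.507"

```text
clock: 42.5
ee_pos: [498.3, 150.7, 296.1]
orientation: [-0.707, 0.707, 0.004, -0.004]
ft_force: [-0.3, 0.2, -0.3]
opening: 71.9
```

```bash
python3 - <<'E'
from h import *
target((480,-200,300),(0,1,0))
im,d,c=shot('scene','s32');W=pts(d,c)
im3,d3,c3=shot('wrist','w32');W3=pts(d3,c3)
f=(W3[...,2]>21)&(W3[...,2]<31)&(abs(W3[...,0]-495)<110)&(abs(W3[...,1]-268)<150)
k,l,st,ce=cv2.connectedComponentsWithStats(f.astype('uint8'))
for i in range(1,k):
    if st[i,4]>200:
        v,u=np.nonzero(l==i);X=ray(np.c_[u,v],26,c3)[:,:2].astype(np.float32);print('ring',cv2.minEnclosingCircle(X),np.percentile(W3[l==i][:,2],[5,50,95]).round(1))
f=(W[...,2]>21)&(W[...,2]<31)&(abs(W[...,0]-495)<110)&(abs(W[...,1]-268)<150)
k,l,st,ce=cv2.connectedComponentsWithStats(f.astype('uint8'))
for i in range(1,k):
    if st[i,4]>100: q=W[l==i];print('scene ring',((q.min(0)+q.max(0))/2).round(1),np.median(q[:,2]).round(1))
E
```

```text
t 42.5 p [498.3 150.7 296.1] x [-9.e-04 -1.e+00  2.e-04] z [-1.100e-02 -2.000e-04 -9.999e-01] F [-0.3  0.2 -0.3] op 71.9 q [0.15 0.3  1.41 0.   1.45 1.72]
shift m [ 0.3507  0.018  -0.0036] rot [ 0.011  -0.0002 -0.0009] |d| 351.0 deg 0.6
ring ((545.0245361328125, 357.8370361328125), 28.64705467224121) [22.8 25.9 27.5]
ring ((545.8787231445312, 269.85205078125), 27.922197341918945) [24.  26.  27.4]
ring ((540.7509765625, 171.04656982421875), 27.790462493896484) [24.3 26.  27.3]
ring ((454.9977722167969, 356.3070983886719), 28.76013946533203) [22.8 25.9 27.3]
ring ((449.9792175292969, 268.71795654296875), 28.171369552612305) [23.4 25.9 27.3]
ring ((448.198486328125, 177.87367248535156), 27.94588851928711) [23.9 25.9 27.2]
scene ring [448.5 179.8  25.3] 26.4
scene ring [541.  172.7  25.5] 26.5
scene ring [449.8 270.9  25.5] 26.4
scene ring [546.8 271.6  25.7] 26.4
scene ring [455.6 359.3  25.2] 26.5
scene ring [545.1 360.7  25.5] 26.5
```

View pics/s32.png

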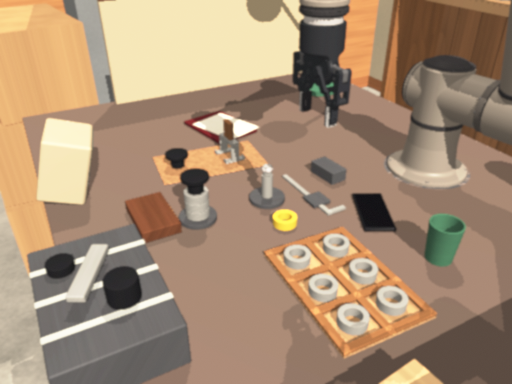

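All six rings lie flat (tops at 26 mm) near their cell centres, with the bystanders in place. Next I check the puller and cap from above.

>>> carry_out --pt "0.04 0.002 0 0.01 0 0" --pt "0.085 0.005 0 0.01 0 0" --pt "0.13 0.007 0 0.01 0 0" --pt "0.175 0.009 0 0.01 0 0" --pt "0.22 0.011 0 0.01 0 0" --pt "0.26 0.013 0 0.01 0 0" --pt "0.3 0.015 0 0.01 0 0" --pt "0.335 0.017 0 0.01 0 0" --pt "0.35 0.018 0 0.01 0 0" --pt "0.35 0.018 0 0.01 0 0" --pt "0.35 0.018 0 0.01 0 0"

```text
clock: 43.7
ee_pos: [480.9, -198.6, 297.7]
orientation: [0.707, -0.707, 0.0, -0.002]
ft_force: [-0.3, 0.5, 0.5]
opening: 71.9
```

```bash
python3 - <<'E'
from h import *
state()
im,d,c=shot('wrist','w33');W=pts(d,c)
for nm,zz,lo,hi,y0 in [('grip',110,98,118,0),('bar',59,50,66,0),('cap',45,38,49,1)]:
    m=(W[...,2]>lo)&(W[...,2]<hi)&(W[...,1]<-250)&(W[...,1]>-430)&(W[...,0]>370)
    if y0: m&=(im.max(2)<70)
    v,u=np.nonzero(m);X=ray(np.c_[u,v],zz,c)[:,:2].astype(np.float32)
    print(nm,m.sum(),cv2.minAreaRect(X),cv2.minEnclosingCircle(X) if y0 else '',np.median(W[m][:,2]))
E
```

```text
t 43.7 p [ 480.9 -198.6  297.7] x [ 0.     -1.     -0.0016] z [ 0.003   0.0016 -1.    ] F [-0.3  0.5  0.5] op 71.9 q [-0.54  0.29  1.42  0.    1.43  1.03]
grip 619 ((462.5937805175781, -324.2839050292969), (43.99382781982422, 18.853248596191406), 89.9675064086914)  112.64996995346516
bar 689 ((461.8683776855469, -325.3670654296875), (86.99437713623047, 25.397756576538086), 89.96345520019531)  61.98174359915825
cap 2437 ((615.670166015625, -338.5740051269531), (63.73430252075195, 64.04489135742188), 7.202033042907715) ((615.9481811523438, -338.7416076660156), 32.71188735961914) 45.23316909671329
```

View pics/w33.png

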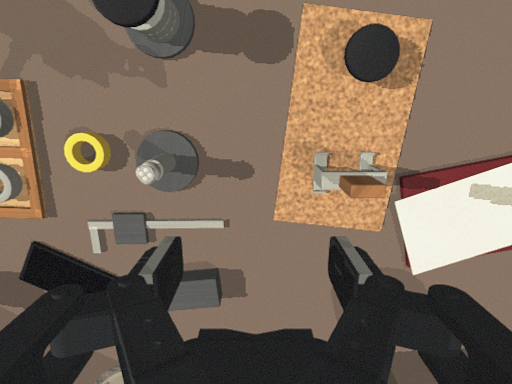

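```bash
python3 - <<'E'
from h import *
print(robot.sign_off());state()
E
```

```text
the job is handed in; nothing more can be done
None
the job is handed in; nothing more can be done
```

The tray is full and the job was handed in at about 44 s. I hooked cap_a with the puller, drew it straight up, stood it on the pad and slid the puller off. Then I moved spindle_a's three rings, top down, into the three empty cells. The bottom ring needed a grip tilted by 35° so the gripper's body cleared the post. Spindle_b was not needed and stays capped with its three rings.

**Last checks**
- **Rings:** all six tray rings lie flat in their cells, tops at about 26 mm. The wrist and scene cameras agree to within about 3 mm.
- **Cap and puller:** cap_a stands upright on the pad, its top at 45 mm. The puller stands upright on the pad at about (462, -325), some 155 mm from the cap, centre to centre.
- **Bystanders:** they look unmoved in the pictures, and I saw no knock of the puller and no slackening of the grip.

No check failed. While I was lining up with cap_a, the side camera put the puller about 3 mm further off than the wrist camera did. I moved it 3 mm before lifting.

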